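# Put the last bauble away in the clipped tote

### The job

Put the gold bauble away in the blue tote: flip both white clips fully open, lift the lid off and lay it flat, right way up, in the middle of the grey mat, then set the gold bauble gently, without dropping or squeezing it hard, into the empty pocket beside the red one. Leave the red bauble, the tape roll, the tin and the little carton where they are, and let go of everything at the end.

Things in the scene. Friction and masses are not known exactly. Their poses are not given: they have to be found in the camera images.
- tote: Dark blue open-topped plastic tote, 200 (x) x 200 (y) x 120 high, walls and floor 5 thick, fixed to the table. Origin: centre of its underside; z up, +x away from the robot, towards the far clip (yaw within 0.12 rad). Its lid rests on the rim, lid top plate 127 above the table.
- clip_far (a joint): Angle (rad) of the white clip on the tote's far side: 0 closed, 1.2 open (stop). Hinge along tote y at x = +115, z = 70. A plate 70 wide (y), 5 thick, stands up to z = 133; a claw reaches 22 inward over the lid edge (claw z 129 to 134). Sprung over centre at 0.4 rad: below it snaps shut, above it snaps open and stays. About 7 N outward on the tab starts it, less as it turns.
- clip_near (a joint): Angle (rad) of the same clip mirrored on the near (-x, robot) side, hinge at tote x = -115, z = 70; 0 closed, 1.2 open, opens towards the robot. Nothing stands above this one.
- clip_far_tab (a point): Middle of the inner (lid-side) face of the far clip's finger tab, 70 wide (y), which flares from the plate's top up and outward at 45 degrees to z = 157, 23 beyond the hinge. Closed, the point is at tote x = +124, z = 145. Push outward (+x), then follow it down. It moves with the clip.
- clip_near_tab (a point): The same point of the near clip; closed at tote x = -124, z = 145. Push it towards the robot (-x) from the lid side and follow it down as it turns; pushing down on the claw or the plate's top instead jams it.
- lid: Loose grey-blue lid, 210 (x) x 204 (y), about 0.35 kg. Origin: centre of the underside of its locating rim; the rim is 8 deep (182 square outside, 4 play in the tote), plate 8 to 15 above the origin. z up, x and y as the tote's at the start. Only lifts once both clips are open; lift it straight for 15 before moving sideways.
- lid_handle (a point): Centre of the black bridge handle's bar on the lid: bar 120 long along lid y, 20 wide (x), 14 high, its top 30 above the lid's plate, open beneath; legs at its two ends. Lies 38 above the lid's origin.
- mat: Grey felt mat, 250 x 250 x 4, fixed on the table to the left or the right of the tote. Origin: centre of its underside.
- bauble_gold: Gold (yellow) bauble, a 64 diameter ball, about 50 g, fragile, with a brass cap 16 wide rising 7 above the ball. Origin: centre of the ball. It rests in a hole in a wooden stand 90 x 90 x 40 high, fixed on the side opposite the mat; ball centre about 63 above the table.
- bauble_red: Red bauble of the same size, already in its pocket in the tote, under the lid. Origin: centre of the ball. Leave it there.
- tray_free_pocket (a point): Middle of the empty pocket at the tray's top face, 45 above the table: a dimple 44 square, bevelled, in a pulp tray 178 (x) x 90 (y) on the tote's floor, in the tote's left or right half. A seated bauble's centre is about 23 above this point, below the rim. The red bauble's pocket is 92 away along tote y.
- tape: Orange tape roll lying flat, 90 diameter, 30 high, loose. Origin: centre of its underside. Leave alone.
- hook_tin: Small round tin, 64 diameter, 60 high, loose. Origin: centre of its underside. Leave alone.
- card_box: Small carton, 80 x 60 x 45 high, loose. Origin: centre of its underside. Leave alone.
- rack: Fixed steel rack over the tote's far side, its origin on the table at tote x = +145, axes as the tote's. Beam along y, 40 deep (x -20 to 20), 270 to 320 high, on posts at y = +-300; rails and wires at beam height go on to x = 150. No room for an upright gripper over the far clip: lean the hand back to the robot, fingertips down and away, some 30 to 40 degrees from vertical.
Things that resemble listed ones, but are neither listed nor needed, are in the scene too. Of the things like the bauble_gold, leave any that is orange or pink; of the rest the larger one is meant.

How it is judged:
On the way, in this order (a step that is already met when the one before it is completed fails the run):
1. both clips flipped fully open, the lid still on the tote (value of joint each of clip_far, clip_near above 0.9 rad and horizontal distance between lid and tote below 0.02 m and height (world z) of lid below 0.13 m), for 0.1 s.
2. the lid laid flat on the mat and let go (horizontal distance between lid and mat below 0.05 m and height (world z) of lid below 0.012 m and angle between lid's own z axis and vertical below 0.08 rad and contact force between the fingers and lid below 0.1 N), for 0.2 s.
At the end, for the whole second after the job is handed in: Both clips beyond 0.9 rad open; the lid flat (within 0.08 rad) and right way up on the mat, its centre within 50 mm of the mat's; the gold bauble at rest in the empty pocket, its centre within 6 mm of the pocket's axis and below 74 mm above the tote's underside; both at rest and everything let go (value of joint each of clip_far, clip_near above 0.9 rad and horizontal distance between lid and mat below 0.05 m and height (world z) of lid below 0.012 m and angle between lid's own z axis and vertical below 0.08 rad and horizontal distance between bauble_gold and tray_free_pocket below 0.006 m and z of bauble_gold in the frame of tote below 0.074 m and linear speed of each of bauble_gold, lid below 0.02 m/s); the robot touches nothing.
It fails at once if the gold bauble pressed or dropped onto the tray with more than 15 N (contact force between bauble_gold and tray_free above 15 N).
It fails at once if the gold bauble squeezed with more than 90 N (contact force between the fingers and bauble_gold above 90 N).
It fails at once if the gold bauble knocked against the tote, the lid or the red bauble harder than 10 N (contact force between bauble_gold and tote above 10 N or contact force between bauble_gold and lid above 10 N or contact force between bauble_gold and bauble_red above 10 N).
It fails at once if a bystander moved more than 30 mm, or the red bauble more than 15 mm (distance of any of tape, hook_tin, card_box from where it was at the start of the episode above 0.03 m or distance of bauble_red from where it was at the start of the episode above 0.015 m).
It fails at once if the gold bauble let fall into its pocket (falling free faster than 0.3 m/s there, a drop of some 5 mm or more) (distance between bauble_gold and tray_free_pocket below 0.05 m and linear speed of bauble_gold above 0.3 m/s and contact force between the fingers and bauble_gold below 0.1 N).
It also fails if it takes over 72 s, if anything falls off the work surface, if the arm or the gripper's body presses on something with over 40 N, if the wrist force passes 120 N, or if a joint passes its speed limit or range.

### The arm

A 6-joint arm with a two-finger parallel gripper is mounted at the origin on the work surface. World frame = base frame: x ahead of the robot, y to its left, z up, the work surface at z = 0. Lengths are in m, angles in rad, forces in N, time in s.
With the tool pointing down it reaches from about 0.35 to 0.975 m from the base axis. Payload 4.9 kg.
Tool frame: the origin (TCP) lies at the very end of the fingers, on their centre line; the grasp point (between the pads) lies 19 mm behind it; y points along the fingers, z is the direction in which the jaws open and shut, and the axes are right-handed (so a half turn about y gives the same grasp; the last joint's range is limited). The gripper opens to 85 mm and grips with 20 to 120 N. Pads are 22 mm wide; open, the fingers measure 114 mm over their backs; the gripper's body (76 mm by 85 mm) begins 54 mm behind the grasp point. The pads swing forward as they close: fully open they stand 13 mm farther back than shut.
Start: joints at [-1.253, 0.053, 1.613, -0, 1.476, -0.119], TCP at [0.264, -0.566, 0.231] pointing down, gripper open.
Joint ranges: [-3.01, 3.01], [-1.01, 2.22], [0.06, 2.58], [-1.02, 4.17], [0.09, 2.62], [-3.14, 3.14]. Speed limits (rad/s): [2.57, 2.57, 3.14, 3.14, 3.14, 3.14].

### API

Orientations are given as a rotation vector (axis times angle).
In Python, from station import monitor, viewer, ticket gives the robot as it stands.
- The arm moves only by the tool servo_tool, never from a script. Its argument "commands" is one flat list of numbers, 7 for each row, row after row: the turn, a rotation vector about the tool's x, y, z in rad, then the shift along the tool's x, y, z in cm, then the opening, from 0 (shut) to 1 (fully open). In form: [rx, ry, rz, dx, dy, dz, claw, rx, ry, rz, dx, dy, dz, claw, ...]. A call has 1 to 20 rows; each row shifts and turns the pose as measured when the row begins, along the tool's axes as they then stand; what a row does not reach is not made up. A row lasts 1/10 s, in which the tool goes at most 50 mm and 8.59 degrees, less where a joint would pass 70% of its speed; a pose out of reach is approached as far as the arm can. A call is refused whole if a number of a shift passes 5 or a number of a turn 0.15, either way. A call with a gripper value outside its range is refused whole. The fingers move at their own pace and stop on an object; "grip_force" is the grip in N (left out, the last holds). Time passes only in rows, so rows that do not move let the fingers close. It gives the time, the measured TCP pose, the force and the opening at its end, in the units of the state.
- monitor.get_obs(): the state, without advancing time (a new reading comes with each control period).
- viewer.get_image(name): name is "side" or "top" or "wrist"; returns a dict with "frame" (420x560x3 uint8, red, green, blue), "depth" (420x560 float32, m along the optical axis (not along the pixel's ray), 0 where there is no reading), "camera_matrix" (3x3 intrinsics, pixels), "cam_to_world" (4x4, takes a point from camera to world coordinates). Camera axes: x right, y down, z forward; pixel columns grow to the right and rows downward; lengths in m; the calibration is good to about 2 mm. A picture is of the moment at which its call begins.
- ticket.finish_job(): hands the job in, once; it reports no verdict.
The state is a dict: "t": time; "q": joint angles; "dq": joint speeds; "effort": joint torques, N m; "tool_pos": TCP position; "tool_rot": TCP orientation; "contact_force": force on the tool from outside, world axes, zero at the start; "wrist_torque": the same for the moment, N m; "opening": finger opening in m.
Only numpy, scipy, OpenCV 4.12 (cv2) and the standard library are available. Lean on these libraries where they do the work, as an engineer would, in place of code of your own. Each camera call takes 0.05 s, during which the arm holds its last target.

## Working session

There is one attempt and no reset: what is moved stays moved. The work goes in short steps, Python scripts to look and compute and a tool call to move; the robot and the scene stay as the last step left them, time stands still between calls to the robot, and variables do not carry over. Pictures are saved under pics/ and viewed, and the job is handed in when it is done.

Besides the shell and the picture viewer there is one more tool, called after "Emit:" in YAML: its name, and indented under it one key for each argument. servo_tool: Moves the arm, as the interface text tells. Its arguments: {"type":"object","properties":{"commands":{"type":"array","items":{"type":"number"}},"grip_force":{"type":"number"}},"required":["commands"]}

```bash
mkdir -p pics; ls; cat > h.py <<'E'
import numpy as np, cv2
from scipy.spatial.transform import Rotation as R
from station import monitor, viewer, ticket
def grab(name,tag):
    d=viewer.get_image(name); np.savez(f'pics/{tag}.npz',**d)
    cv2.imwrite(f'pics/{tag}.png',d['frame'][:,:,::-1]); return d
def load(tag): return dict(np.load(f'pics/{tag}.npz'))
def cloud(d):
    K=d['camera_matrix'];T=d['cam_to_world'];z=d['depth'];h,w=z.shape
    u,v=np.meshgrid(np.arange(w),np.arange(h))
    p=np.stack([(u-K[0,2])/K[0,0]*z,(v-K[1,2])/K[1,1]*z,z],-1)
    return p@T[:3,:3].T+T[:3,3]
def onplane(d,u,v,zp):
    K=d['camera_matrix'];T=d['cam_to_world']
    r=T[:3,:3]@np.array([(u-K[0,2])/K[0,0],(v-K[1,2])/K[1,1],1]);o=T[:3,3]
    return o+r*(zp-o[2])/r[2]
def proj(d,p):
    K=d['camera_matrix'];T=d['cam_to_world'];c=T[:3,:3].T@(np.array(p)-T[:3,3]);x=K@c;return x[:2]/x[2]
E
python3 - <<'E'
from h import *
o=monitor.get_obs();print(o['tool_pos'],o['tool_rot'],o['opening'],o['t'])
print(R.from_rotvec(o['tool_rot']).as_matrix())
for n in ['top','side','wrist']:
    d=grab(n,n+'0');print(n,d['cam_to_world'].round(3),d['camera_matrix'])
E
```

```text
pics
[ 0.26421033 -0.56571841  0.2300704 ] [-0.43963127  1.98179833 -1.9776965 ] 0.08551913124054239 0.0
[[-9.06096182e-01 -6.42308761e-04  4.23071267e-01]
 [-4.23071690e-01  1.92932945e-03 -9.06094158e-01]
 [-2.34251640e-04 -9.99997933e-01 -2.01990070e-03]]
top [[ 0.012 -0.992  0.123  0.389]
 [-1.    -0.013 -0.01   0.07 ]
 [ 0.011 -0.123 -0.992  1.482]
 [ 0.     0.     0.     1.   ]] [[510.91231308   0.         274.51795217]
 [  0.         510.91231308 214.22458708]
 [  0.           0.           1.        ]]
side [[-0.861 -0.277  0.426  0.053]
 [-0.508  0.495 -0.705  0.935]
 [-0.016 -0.824 -0.566  0.818]
 [ 0.     0.     0.     1.   ]] [[501.84298557   0.         282.93126836]
 [  0.         501.84298557 213.12103054]
 [  0.           0.           1.        ]]
wrist [[ 0.423 -0.873 -0.242  0.326]
 [-0.906 -0.408 -0.112 -0.536]
 [-0.001  0.267 -0.964  0.371]
 [ 0.     0.     0.     1.   ]] [[369.33780739   0.         283.95707893]
 [  0.         369.33780739 217.37436879]
 [  0.           0.           1.        ]]
```

View pics/top0.png

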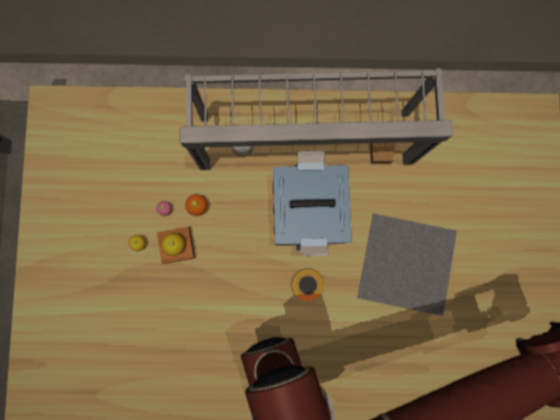

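View pics/side0.png

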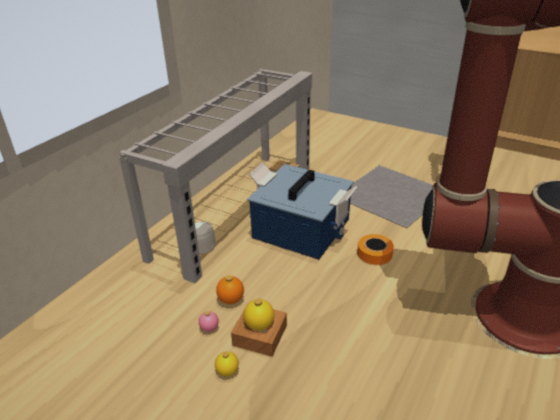

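View pics/wrist0.png

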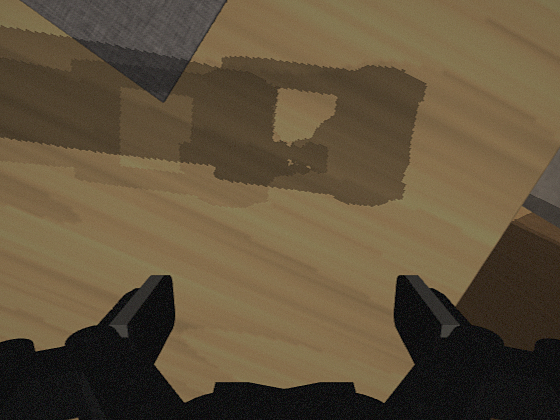

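Top view: the tote and lid are at (312,205), the clips at (311,160) and (314,247), the handle at (312,203), and the mat at (407,262). The tape is at (308,285), the tin at (243,147) and the carton at (382,152). 

Bauble candidates: yellow on the stand (173,244), small yellow (137,242), orange (196,204) and pink (164,208). The larger yellow one on the stand fits. I'll measure and confirm it with a crop.

```bash
python3 - <<'E'
from h import *
d=load('top0');f=d['frame'];P=cloud(d);hsv=cv2.cvtColor(f,cv2.COLOR_RGB2HSV)
def rect(m,z,n):
    c=max(cv2.findContours(m.astype(np.uint8),0,1)[0],key=cv2.contourArea)
    b=cv2.boxPoints(cv2.minAreaRect(c)); w=np.array([onplane(d,*p,z) for p in b])[:,:2]
    print(n,'px',b.round(0).tolist(),'centre',w.mean(0).round(4),'edges',[np.round(np.linalg.norm(w[i]-w[i-1]),4) for i in range(4)],'ang',[round(np.degrees(np.arctan2(*(w[i]-w[i-1])[::-1])),2) for i in range(4)])
Z=P[:,:,2]
box=np.zeros(Z.shape,bool);box[150:262,255:365]=1
lid=box&(Z>0.115)&(Z<.136)&(hsv[:,:,1]>40)&(hsv[:,:,0]>90)&(hsv[:,:,0]<125)
rect(lid,.127,'lid')
q=P[lid];print('lid z',np.median(q[:,2]))
h=box&(hsv[:,:,2]<45)&(Z>.13);rect(h,.157,'handle');print(np.median(P[h],0))
w=box&(hsv[:,:,1]<40)&(hsv[:,:,2]>120)
for s in (slice(150,200),slice(220,262)):
    m=np.zeros_like(w);m[s]=w[s];q=P[m];print('clip',m.sum(),q.min(0).round(3),q.max(0).round(3),np.median(q,0).round(3))
mm=np.zeros(Z.shape,bool);mm[205:320,350:470]=1
mat=mm&(hsv[:,:,1]<60)&(Z<.02)
rect(cv2.morphologyEx(mat.astype(np.uint8),cv2.MORPH_OPEN,np.ones((3,3))),.004,'mat')
g=(hsv[:,:,0]>22)&(hsv[:,:,0]<34)&(hsv[:,:,1]>170);g[:,:120]=0;g[:,192:]=0;g[:228]=0;g[265:]=0
for c in cv2.findContours(g.astype(np.uint8),0,1)[0]:
    if cv2.contourArea(c)>30:
        (x,y),r=cv2.minEnclosingCircle(c);print('ball px',x,y,r,onplane(d,x,y,.063),r*1.42/510)
st=(hsv[:,:,0]<18)&(Z>.03)&(Z<.05);st[:,:150]=0;st[:,200:]=0;st[:222]=0;st[270:]=0;rect(st,.04,'stand')
s=load('side0');gs=cv2.cvtColor(s['frame'],cv2.COLOR_RGB2HSV);Q=cloud(s)
gm=(gs[:,:,0]>22)&(gs[:,:,0]<34)&(gs[:,:,1]>170);gm[:285]=0;gm[335:]=0;gm[:,230:]&=True;gm[:,:235]=0;gm[:,285:]=0
c=max(cv2.findContours(gm.astype(np.uint8),0,1)[0],key=cv2.contourArea);(x,y),r=cv2.minEnclosingCircle(c);print('side',x,y,r,onplane(s,x,y,.063))
A=Q[gm];A=A[np.abs(A[:,2]-.07)<.04];B=P[g];B=B[B[:,2]>.06]
for q in (A,B):
    M=np.c_[2*q,np.ones(len(q))];s_=np.linalg.lstsq(M,(q**2).sum(1),rcond=None)[0];print('sphere',s_[:3],np.sqrt(s_[3]+s_[:3]@s_[:3]))
t=cv2.resize(f[190:275,115:215],None,fx=6,fy=6);u=cv2.resize(f[145:260,260:365],None,fx=5,fy=5,interpolation=2)
cv2.imwrite('pics/c1.png',t[:,:,::-1]);cv2.imwrite('pics/c2.png',u[:,:,::-1])
E
```

```text
lid px [[308.0, 167.0], [346.0, 167.0], [346.0, 183.0], [308.0, 183.0]] centre [ 0.6659 -0.0839] edges [np.float64(0.044), np.float64(0.103), np.float64(0.044), np.float64(0.1026)] ang [np.float64(0.22), np.float64(-89.17), np.float64(179.7), np.float64(90.81)]
lid z 0.12769391384901052
handle px [[291.0, 200.0], [333.0, 199.0], [333.0, 205.0], [291.0, 206.0]] centre [ 0.5853 -0.0411] edges [np.float64(0.0151), np.float64(0.1107), np.float64(0.0151), np.float64(0.1106)] ang [np.float64(1.91), np.float64(-87.73), np.float64(-178.67), np.float64(92.26)]
[ 0.58733898 -0.05141705  0.15744424]
clip 1798 [ 0.389 -0.144 -0.001] [0.722 0.07  1.482] [ 0.64  -0.024  0.128]
clip 1862 [ 0.389 -0.148  0.117] [0.545 0.07  1.482] [ 0.511 -0.043  0.128]
mat px [[357.0, 299.0], [373.0, 214.0], [458.0, 230.0], [442.0, 314.0]] centre [ 0.4338 -0.3303] edges [np.float64(0.2456), np.float64(0.2497), np.float64(0.2507), np.float64(0.2494)] ang [np.float64(80.28), np.float64(-11.05), np.float64(-99.83), np.float64(167.77)]
ball px 135.2142791748047 242.5 6.165344715118408 [0.48099898 0.44103341 0.063     ] 0.017166253912682627
ball px 171.0 244.07691955566406 8.539945602416992 [0.47788554 0.34193284 0.063     ] 0.02377788775574927
stand px [[156.0, 232.0], [188.0, 226.0], [193.0, 258.0], [161.0, 263.0]] centre [0.4776 0.3358] edges [np.float64(0.0906), np.float64(0.092), np.float64(0.0908), np.float64(0.0913)] ang [np.float64(11.67), np.float64(-79.7), np.float64(-168.76), np.float64(100.19)]
side 258.221435546875 313.9571533203125 14.833734512329102 [0.47883913 0.33532832 0.063     ]
sphere [0.47705524 0.33851812 0.06596064] 0.02971546583191836
sphere [0.46258933 0.35124452 0.81439   ] 0.7246144413735196
```

View pics/c1.png

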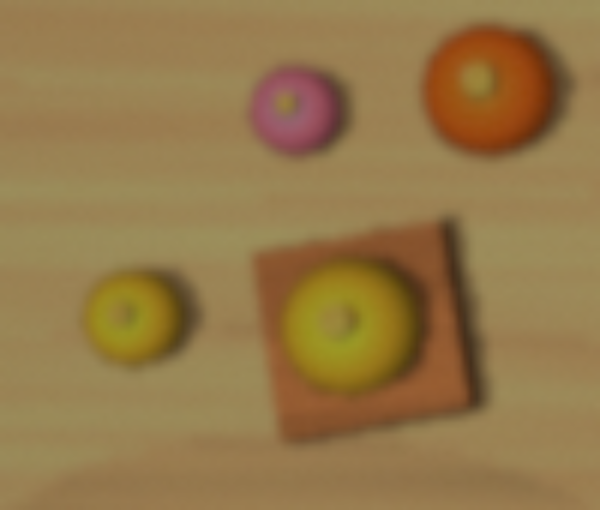

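View pics/c2.png

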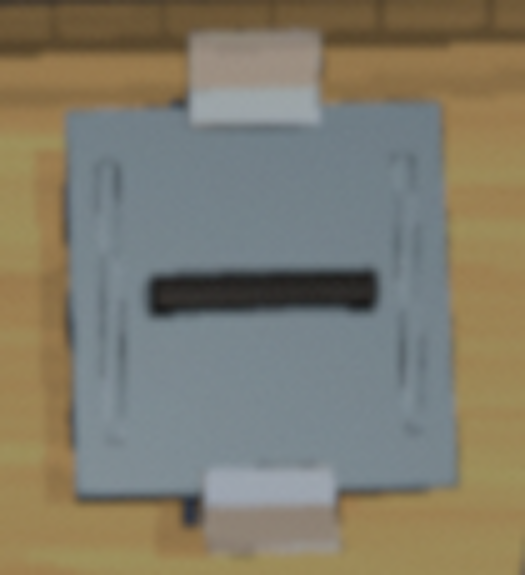

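Crop 1 confirms the larger gold bauble on the stand, at (345,325) in the crop. In crop 2 the lid corners are (68,110), (442,103), (457,487) and (80,497), so I'll use those.

```bash
python3 - <<'E'
from h import *
d=load('top0');f=d['frame'];P=cloud(d);hsv=cv2.cvtColor(f,cv2.COLOR_RGB2HSV);Z=P[:,:,2]
C=[np.array(onplane(d,260+x/5,145+y/5,.127))[:2] for x,y in [(68,108),(442,103),(457,487),(78,497)]]
C=np.array(C);print(C.round(4),C.mean(0),[np.linalg.norm(C[i]-C[i-1]) for i in range(4)])
for i in range(4):
    e=C[i]-C[i-1];print(np.degrees(np.arctan2(e[1],e[0])))
m=(Z>.115)&(Z<.136);m[:,:262]=0;m[:,362:]=0;m[:150]=0;m[262:]=0
m=cv2.morphologyEx(m.astype(np.uint8),cv2.MORPH_CLOSE,np.ones((9,9)))
m=cv2.morphologyEx(m,cv2.MORPH_OPEN,np.ones((45,45)))
c=max(cv2.findContours(m,0,1)[0],key=cv2.contourArea);b=cv2.boxPoints(cv2.minAreaRect(c));w=np.array([onplane(d,*p,.127) for p in b]);print(b,w.mean(0),m.sum())
print([ (np.round(np.linalg.norm(w[i]-w[i-1]),4), np.degrees(np.arctan2(*(w[i]-w[i-1])[:2][::-1])).round(2)) for i in range(4)])
for u,v in [(312,153),(312,156),(312,160),(312,165),(314,240),(314,246),(314,250),(314,254),(312,202)]:
    print(u,v,P[v,u].round(4))
E
```

```text
[[ 0.6869  0.0606]
 [ 0.6926 -0.142 ]
 [ 0.4844 -0.1488]
 [ 0.4766  0.0527]] [ 0.58511637 -0.0443489 ] [np.float64(0.21049217836081058), np.float64(0.2026814469073723), np.float64(0.2082716776426854), np.float64(0.20166273498866666)]
2.1424145756975848
-88.38992364425226
-178.13550752590245
92.23897275304478
[[273.99997 165.99997]
 [348.99997 165.99997]
 [348.99997 242.99997]
 [273.99997 242.99997]] [ 0.58575966 -0.04234647  0.127     ] 5824
[(np.float64(0.2084), np.float64(0.69)), (np.float64(0.2032), np.float64(-89.17)), (np.float64(0.2088), np.float64(179.66)), (np.float64(0.1994), np.float64(90.73))]
312 153 [ 0.7196 -0.041   0.153 ]
312 156 [ 0.7137 -0.0418  0.1435]
312 160 [ 0.7033 -0.0421  0.1413]
312 165 [ 0.6917 -0.0429  0.1322]
314 240 [ 0.489  -0.0486  0.1339]
314 246 [ 0.4733 -0.0488  0.1318]
314 250 [ 0.4622 -0.048   0.1417]
314 254 [ 0.4511 -0.0469  0.1546]
312 202 [ 0.5875 -0.0413  0.1546]
```

Emit:
servo_tool:
  commands: [0,-0.15,0,0,0,0,0,0,-0.15,0,0,0,0,0,0,-0.15,0,0,0,0,0,0,-0.15,0,0,0,0,0,0,-0.15,0,0,0,0,0,0,-0.15,0,0,0,0,0,0,-0.15,0,0,0,0,0,0,-0.15,0,0,0,0,0,0,-0.15,0,0,0,0,0,0,-0.15,0,0,0,0,0,0,-0.15,0,0,0,0,0,0,-0.15,0,0,0,0,0,0,-0.15,0,0,0,0,0,0,-0.15,0,0,0,0,0,0,-0.15,0,0,0,0,0,0,-0.15,0,0,0,0,0,0,-0.15,0,0,0,0,0,0,-0.15,0,0,0,0,0]

```text
t: 1.95
tool_pos: [0.2627, -0.561, 0.2202]
tool_rot: [-1.554, 0.003, 0.005]
contact_force: [-0.4, -0.0, 0.2]
opening: -0.0003
```

```bash
cat >> h.py <<'E'
TC=np.array([.585,-.0435,0]);YAW=.036
def tw(x,y,z):  # tote -> world
    c,s=np.cos(YAW),np.sin(YAW);return TC+np.array([c*x-s*y,s*x+c*y,z])
def tool(yaw_x,lean=0): # tool x heading yaw_x when upright, y down; lean tips y towards heading +x (lean>0)
    Rz=R.from_euler('z',yaw_x).as_matrix()
    B=np.array([[np.cos(lean),np.sin(lean),0],[0,0,1],[np.sin(lean),-np.cos(lean),0]]) # cols x,y,z tool
    return Rz@B
def to(pos,M):
    o=monitor.get_obs();A=R.from_rotvec(o['tool_rot']).as_matrix()
    print('t %.1f pos'%o['t'],o['tool_pos'].round(4),'open',round(o['opening'],4),'F',o['contact_force'].round(1),'q',o['q'].round(2))
    print('turn',R.from_matrix(A.T@M).as_rotvec().round(3),'shift_cm now-axes',(A.T@(pos-o['tool_pos'])*100).round(2),'target-axes',(M.T@(pos-o['tool_pos'])*100).round(2))
E
python3 - <<'E'
from h import *
print(np.linalg.det(tool(YAW,.6)))
to(tw(-.095,0,.20),tool(YAW))
E
```

```text
1.0000000000000002
t 1.9 pos [ 0.2627 -0.561   0.2202] open -0.0003 F [-0.4 -0.   0.2] q [-1.25  0.06  1.63  0.    1.48 -2.83]
turn [-0.017 -0.035 -0.005] shift_cm now-axes [22.82  2.76 51.34] target-axes [24.57  2.02 50.56]
```

Emit:
servo_tool:
  commands: [-0.017,-0.035,0,2,0,4.6,0,0,0,0,2.1,0,4.6,0,0,0,0,2.2,0,4.6,0,0,0,0,2.2,0,4.6,0,0,0,0,2.2,0,4.6,0,0,0,0,2.2,0,4.6,0,0,0,0,2.2,0,4.6,0,0,0,0,2.2,0,4.6,0,0,0,0,2.2,0,4.6,0,0,0,0,2.2,0,4.6,0,0,0,0,2.2,0,4.6,0]

```text
t: 3.05
tool_pos: [0.4777, -0.0555, 0.2158]
tool_rot: [-1.568, -0.018, 0.026]
contact_force: [0.8, -0.7, 0.7]
opening: -0.0002
```

```bash
python3 - <<'E'
from h import *
to(tw(-.095,0,.145),tool(YAW))
E
```

```text
t 3.0 pos [ 0.4777 -0.0555  0.2158] open -0.0002 F [ 0.8 -0.7  0.7] q [-0.27 -0.29  1.95  0.    1.48 -1.87]
turn [-0.003 -0.008 -0.005] shift_cm now-axes [1.3  7.07 0.8 ] target-axes [1.27 7.08 0.81]
```

Emit:
servo_tool:
  commands: [0,0,0,1.3,2,0.8,0,0,0,0,0,2,0,0,0,0,0,0,1.5,0,0,0,0,0,0,0.5,0,0,0,0,0,0,0,0,0]

```text
t: 3.55
tool_pos: [0.4917, -0.0401, 0.1536]
tool_rot: [-1.566, -0.027, 0.034]
contact_force: [0.4, -0.3, 0.4]
opening: 0.0002
```

```bash
python3 - <<'E'
from h import *
to(tw(-.095,0,.143),tool(YAW))
E
```

```text
t 3.5 pos [ 0.4917 -0.0401  0.1536] open 0.0002 F [ 0.4 -0.3  0.4] q [-0.23 -0.2   1.99  0.    1.36 -1.84]
turn [-0.004  0.003 -0.004] shift_cm now-axes [-0.19  1.05 -0.68] target-axes [-0.19  1.06 -0.67]
```

Emit:
servo_tool:
  commands: [0,0,0,-0.2,0.9,-0.5,0,0,0,0,-1,0.1,0,0,0,0,0,-1,0,0,0,0,0,0,-1,0,0,0,0,0,0,-1,0.1,0,0,0,0,0,-1,0.2,0,0,0,0,0,-1,0.3,0,0]

```text
t: 4.25
tool_pos: [0.4309, -0.0508, 0.1432]
tool_rot: [-1.57, -0.038, 0.016]
contact_force: [-0.3, -0.0, 0.2]
opening: -0.0002
```

```bash
python3 - <<'E'
from h import *
to(tw(-.15,0,.135),tool(YAW))
E
```

```text
t 4.2 pos [ 0.4309 -0.0508  0.1432] open -0.0002 F [-0.3 -0.   0.2] q [-0.29 -0.37  2.14  0.01  1.36 -1.9 ]
turn [-0.001 -0.001  0.014] shift_cm now-axes [0.42 0.83 0.18] target-axes [0.43 0.82 0.18]
```

```bash
python3 - <<'E'
from h import *
d=grab('side','s1');cv2.imwrite('pics/s1c.png',cv2.resize(d['frame'][120:280,200:420],None,fx=3,fy=3)[:,:,::-1])
E
```

```text
(no output)
```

View pics/s1c.png

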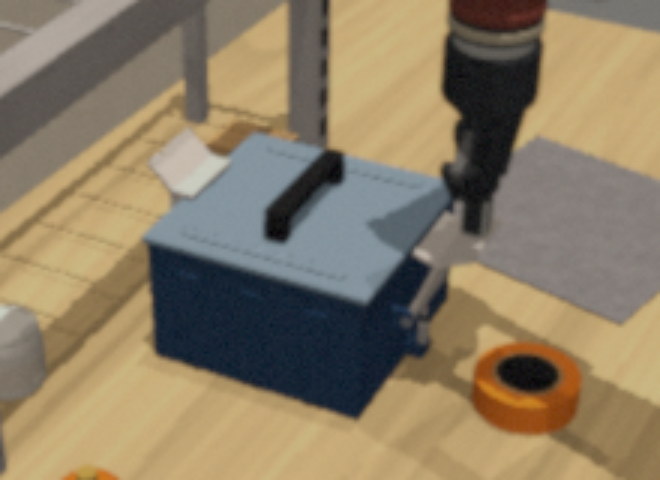

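The clip is leaning on the finger, part open at crop (450,250). I'll follow it further down.

Emit:
servo_tool:
  commands: [0,0,0,-1,0.7,0,0,0,0,0,-1,0.8,0,0,0,0,0,-0.8,1,0,0,0,0,0,-0.5,1.2,0,0,0,0,0,-0.3,1.2,0,0]

```text
t: 4.8
tool_pos: [0.3894, -0.052, 0.0898]
tool_rot: [-1.57, -0.034, 0.02]
contact_force: [-0.4, -0.6, 0.1]
opening: -0.0
```

```bash
python3 - <<'E'
from h import *
to(tw(-.15,0,.135),tool(YAW))
d=grab('side','s2');cv2.imwrite('pics/s2c.png',cv2.resize(d['frame'][120:280,200:420],None,fx=3,fy=3)[:,:,::-1])
E
```

```text
t 4.8 pos [ 0.3894 -0.052   0.0898] open -0.0 F [-0.4 -0.6  0.1] q [-0.33 -0.43  2.27  0.    1.29 -1.93]
turn [-0.    -0.002  0.009] shift_cm now-axes [ 4.62 -4.48  0.15] target-axes [ 4.58 -4.52  0.14]
```

View pics/s2c.png

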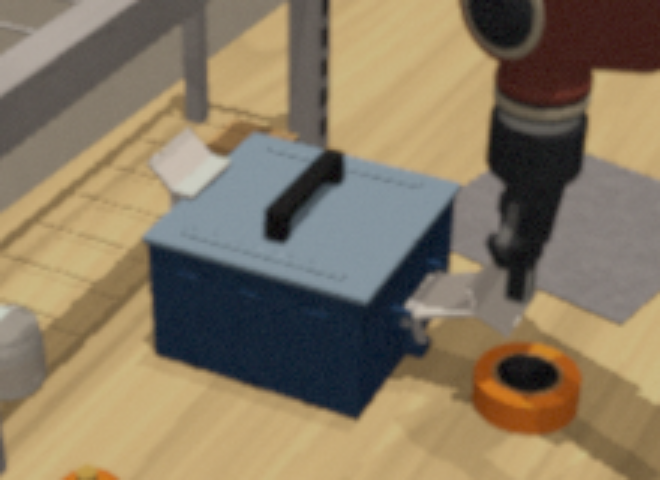

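Emit:
servo_tool:
  commands: [0,0,0,0,-4,0,0,0,0,0,0,-4.5,0,0,0,0,0,0,-4.5,0,0,0,0,0,4,-0.5,0,0,0,0,0,4.5,0,0,0,0,0,0,4.5,0,0,0,0,0,-0.13,4,0,0,0,0,0,-0.13,2,0,0,0,0,0,-0.13,0,0,0,0,0,0,-0.13,0,0,0,0,0,0,-0.13,0,0,0,0]

```text
t: 5.95
tool_pos: [0.5904, -0.0454, 0.2304]
tool_rot: [-1.492, -0.557, -0.507]
contact_force: [0.5, 1.2, -1.0]
opening: -0.0003
```

```bash
python3 - <<'E'
from h import *
to(tw(.08,0,.19),tool(YAW,.65))
E
```

```text
t 6.0 pos [ 0.5904 -0.0454  0.2304] open -0.0003 F [ 0.5  1.2 -1. ] q [-0.3  -0.44  2.14  0.29  0.8  -2.04]
turn [ 0.001 -0.002  0.031] shift_cm now-axes [3.26 7.84 0.22] target-axes [3.5  7.73 0.21]
```

Emit:
servo_tool:
  commands: [0,0,0,1.6,4,0.1,0,0,0,0,1.6,3.8,0.1,0,0,0,0,0,0,0,0]

```text
t: 6.25
tool_pos: [0.6559, -0.039, 0.1818]
tool_rot: [-1.493, -0.553, -0.506]
contact_force: [-0.7, -0.2, 0.1]
opening: 0.0
```

```bash
python3 - <<'E'
from h import *
to(tw(.092,0,.1425),tool(YAW,.65))
E
```

```text
t 6.2 pos [ 0.6559 -0.039   0.1818] open 0.0 F [-0.7 -0.2  0.1] q [-0.25 -0.2   2.04  0.29  0.66 -2.02]
turn [ 0.001 -0.004  0.028] shift_cm now-axes [-0.83  4.38 -0.19] target-axes [-0.71  4.4  -0.19]
```

Emit:
servo_tool:
  commands: [0,0,0,-0.4,2.2,-0.1,0,0,0,0,-0.4,1.5,0,0,0,0,0,0,0,0,0]

```text
t: 6.55
tool_pos: [0.6734, -0.0391, 0.1453]
tool_rot: [-1.492, -0.551, -0.503]
contact_force: [-0.6, 0.7, -0.2]
opening: 0.0003
```

```bash
python3 - <<'E'
from h import *
to(tw(.092,0,.1425),tool(YAW,.65))
E
```

```text
t 6.5 pos [ 0.6734 -0.0391  0.1453] open 0.0003 F [-0.6  0.7 -0.2] q [-0.24 -0.11  2.03  0.31  0.59 -2.05]
turn [ 0.    -0.004  0.025] shift_cm now-axes [ 0.1   0.44 -0.12] target-axes [ 0.11  0.44 -0.12]
```

Emit:
servo_tool:
  commands: [0,0,0,0.8,0.7,-0.1,0,0,0,0,0.8,0.7,0,0,0,0,0,0.8,0.6,0,0,0,0,0,0.8,0.7,0,0,0,0,0,0.8,0.7,0,0,0,0,0,0.8,0.7,0,0]

```text
t: 7.15
tool_pos: [0.7387, -0.0379, 0.1451]
tool_rot: [-1.492, -0.551, -0.501]
contact_force: [-1.3, -0.1, 1.0]
opening: -0.0001
```

```bash
python3 - <<'E'
from h import *
to(tw(.16,0,.138),tool(YAW,.65))
d=grab('side','s3');cv2.imwrite('pics/s3c.png',cv2.resize(d['frame'][100:260,200:420],None,fx=3,fy=3)[:,:,::-1])
E
```

```text
t 7.2 pos [ 0.7387 -0.0379  0.1451] open -0.0001 F [-1.3 -0.1  1. ] q [-0.21  0.05  1.87  0.28  0.58 -2.  ]
turn [-0.    -0.003  0.023] shift_cm now-axes [ 0.04  0.94 -0.01] target-axes [ 0.06  0.94 -0.01]
```

View pics/s3c.png

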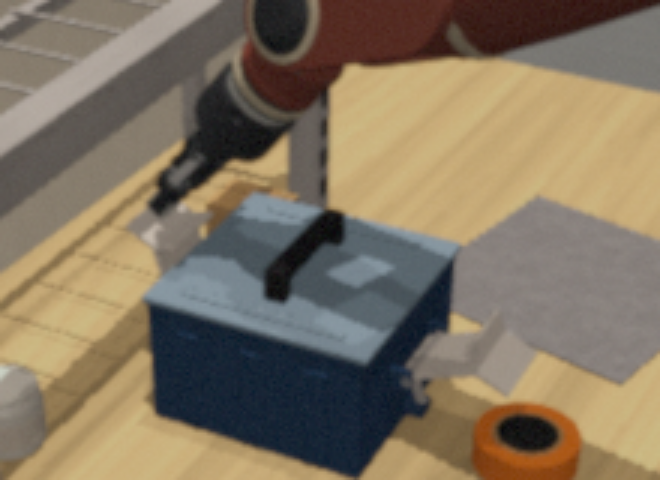

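Emit:
servo_tool:
  commands: [0,0,0,0.5,1.1,0,0,0,0,0,0.3,1.2,0,0,0,0,0,0.2,1.2,0,0,0,0,0,0,1.2,0,0]

```text
t: 7.6
tool_pos: [0.7833, -0.0371, 0.1193]
tool_rot: [-1.492, -0.56, -0.511]
contact_force: [0.7, -0.2, 0.2]
opening: 0.0003
```

```bash
python3 - <<'E'
from h import *
to(tw(.16,0,.138),tool(YAW,.65))
d=grab('side','s4');cv2.imwrite('pics/s4c.png',cv2.resize(d['frame'][100:260,200:420],None,fx=3,fy=3)[:,:,::-1])
E
```

```text
t 7.6 pos [ 0.7833 -0.0371  0.1193] open 0.0003 F [ 0.7 -0.2  0.2] q [-0.19  0.18  1.78  0.29  0.52 -2.  ]
turn [ 0.002 -0.003  0.035] shift_cm now-axes [-1.79 -3.88  0.06] target-axes [-1.92 -3.81  0.07]
```

View pics/s4c.png

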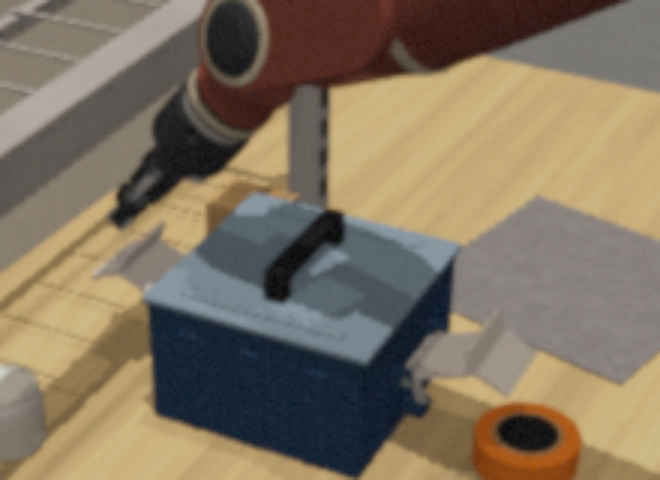

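The far clip has snapped open (crop (135,260)). Next I'll back out along the tool, straighten up, and turn the jaws to tote x, opening them on the way.

Emit:
servo_tool:
  commands: [0,0,0,0,-4,0,0,0,0,0,0,-4.5,0,0,0,0,0,0,-4.5,0,0,0,0,0,-1,-4.5,0,0,0,0,0.13,-2,0,0,1,0,0,0.13,-2,0,0,1,0,0,0.13,-2,0,0,1,0,0,0.13,-1,0,0,1,0,0,0.13,0,0,0,1,0,0.15,0,0,0,0,1,0,0.15,0,0,0,0,1,0,0.15,0,0,0,0,1,0,0.15,0,0,0,0,1,0,0.15,0,0,0,0,1,0,0.15,0,0,0,0,1,0,0.15,0,0,0,0,1,0,0.15,0,0,0,0,1,0,0.15,0,0,0,0,1,0,0.15,0,0,0,0,1]

```text
t: 9.55
tool_pos: [0.6038, -0.0429, 0.2247]
tool_rot: [-1.235, 1.117, -1.156]
contact_force: [0.1, 0.3, -0.1]
opening: 0.0854
```

```bash
python3 - <<'E'
from h import *
to(tw(0,0,.2),tool(YAW-np.pi/2))
d=grab('top','t1')
cv2.imwrite('pics/t1c.png',cv2.resize(d['frame'][120:300,220:480],None,fx=3,fy=3)[:,:,::-1])
d=grab('side','s5')
cv2.imwrite('pics/s5c.png',cv2.resize(d['frame'][100:260,200:420],None,fx=3,fy=3)[:,:,::-1])
E
```

```text
t 9.6 pos [ 0.6038 -0.0429  0.2247] open 0.0854 F [ 0.1  0.3 -0.1] q [-0.19 -0.01  1.69  0.    1.44 -0.29]
turn [-0.028  0.058  0.005] shift_cm now-axes [-0.14  2.41 -1.94] target-axes [-0.01  2.47 -1.88]
```

View pics/t1c.png

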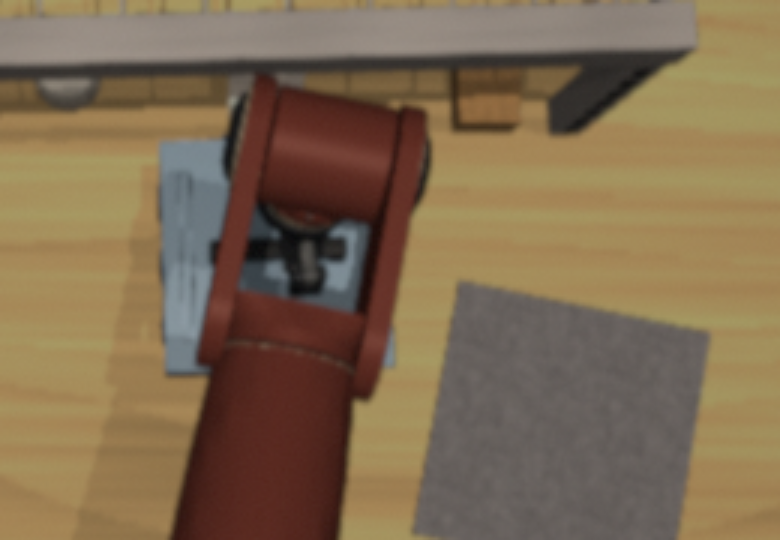

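View pics/s5c.png

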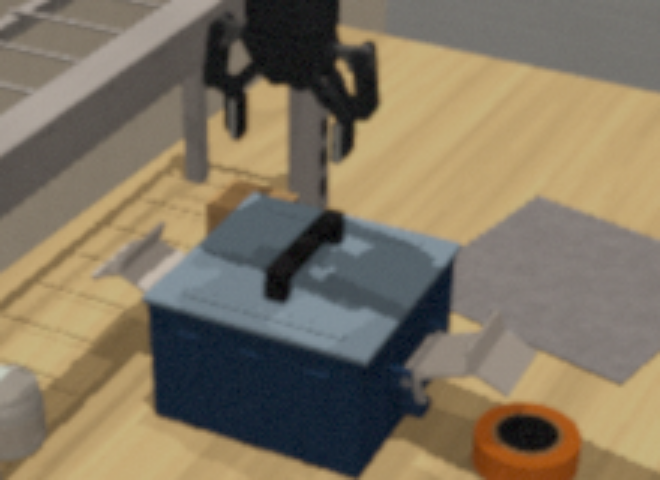

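Both clips are open and the fingers are above the handle bar, at crop (305,250). I'll descend on the handle.

Emit:
servo_tool:
  commands: [-0.028,0.058,0,0,1,-1.9,1,0,0,0,0,2,0,1,0,0,0,0,2,0,1,0,0,0,0,2,0,1,0,0,0,0,1,0,1,0,0,0,0,0,0,1]

```text
t: 10.25
tool_pos: [0.5873, -0.0456, 0.1449]
tool_rot: [-1.237, 1.156, -1.174]
contact_force: [-0.4, 0.6, 0.3]
opening: 0.0853
```

```bash
python3 - <<'E'
from h import *
to(tw(0,0,.135),tool(YAW-np.pi/2))
E
```

```text
t 10.2 pos [ 0.5873 -0.0456  0.1449] open 0.0853 F [-0.4  0.6  0.3] q [-0.2   0.03  1.78 -0.01  1.32 -0.26]
turn [-0.008  0.024  0.007] shift_cm now-axes [-0.23  0.98 -0.23] target-axes [-0.22  0.99 -0.22]
```

Emit:
servo_tool:
  commands: [-0.008,0.024,0.007,-0.2,0.8,-0.2,1,0,0,0,0,0.1,0,1,0,0,0,0,0,0,0.2,0,0,0,0,0,0,0.2,0,0,0,0,0,0,0,0,0,0,0,0,0,0,0,0,0,0,0,0,0,0,0,0,0,0,0,0]
  grip_force: 60

```text
t: 11.05
tool_pos: [0.5879, -0.0441, 0.1401]
tool_rot: [-1.223, 1.177, -1.186]
contact_force: [0.6, 0.5, -1.5]
opening: 0.0186
```

```bash
python3 - <<'E'
from h import *
to(tw(0,0,.135),tool(YAW-np.pi/2))
E
```

```text
t 11.1 pos [ 0.5879 -0.0441  0.1401] open 0.0186 F [ 0.6  0.5 -1.5] q [-0.2   0.04  1.78  0.    1.31 -0.24]
turn [-0.006  0.001  0.001] shift_cm now-axes [-0.07  0.51 -0.29] target-axes [-0.07  0.51 -0.29]
```

Emit:
servo_tool:
  commands: [0,0,0,0,-1,0,0,0,0,0,0,-1,0,0,0,0,0,0,-1,0,0,0,0,0,0,-2,0,0,0,0,0,0,-2,0,0,0,0,0,0,-2,0,0,0,0,0,0,-1,0,0]

```text
t: 11.75
tool_pos: [0.585, -0.0435, 0.2429]
tool_rot: [-1.227, 1.182, -1.181]
contact_force: [0.6, 0.6, -3.0]
opening: 0.0187
```

```bash
python3 - <<'E'
from h import *
to(np.array([.437,-.331,.2]),tool(YAW-np.pi/2))
d=grab('side','s6');cv2.imwrite('pics/s6c.png',cv2.resize(d['frame'][60:260,180:440],None,fx=3,fy=3)[:,:,::-1])
E
```

```text
t 11.8 pos [ 0.585  -0.0435  0.2429] open 0.0187 F [ 0.6  0.6 -3. ] q [-0.2  -0.04  1.69  0.    1.5  -0.24]
turn [ 0.     0.001 -0.   ] shift_cm now-axes [ 28.18   4.29 -15.85] target-axes [ 28.2    4.29 -15.82]
```

View pics/s6c.png

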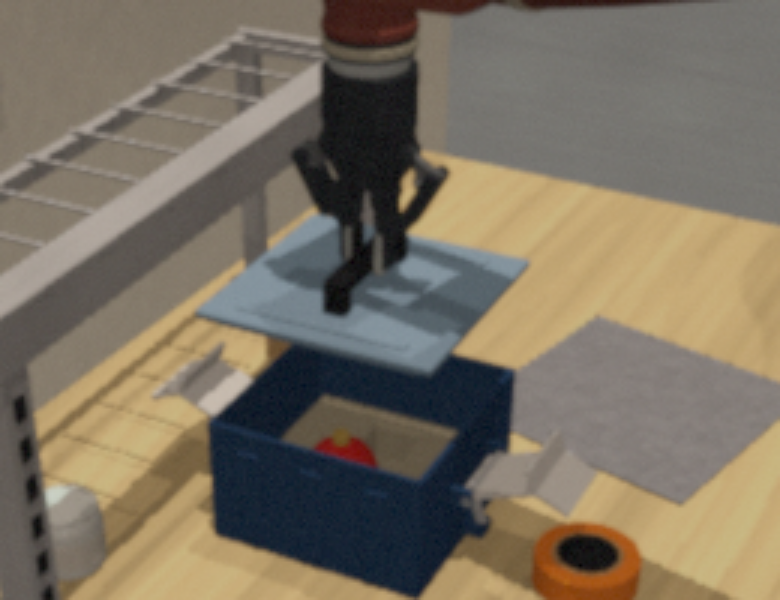

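The lid is lifted and level, and the red bauble shows at (345,450). I'll carry the lid to the mat.

Emit:
servo_tool:
  commands: [0,0,0,1.5,0,-0.8,0,0,0,0,2.5,0,-1.4,0,0,0,0,3.2,0,-1.8,0,0,0,0,3.2,0,-1.8,0,0,0,0,3.2,0,-1.8,0,0,0,0,3.2,0,-1.8,0,0,0,0,3.2,0,-1.8,0,0,0,0,3.2,0,-1.8,0,0,0,0,2.5,0,-1.4,0,0,0,0,1.5,0,-0.8,0,0,0,0,0,0,0,0]

```text
t: 12.9
tool_pos: [0.428, -0.3347, 0.2334]
tool_rot: [-1.232, 1.195, -1.172]
contact_force: [-0.8, -0.1, -1.5]
opening: 0.0183
```

```bash
python3 - <<'E'
from h import *
to(np.array([.437,-.331,.034]),tool(YAW-np.pi/2))
E
```

```text
t 12.9 pos [ 0.428  -0.3347  0.2334] open 0.0183 F [-0.8 -0.1 -1.5] q [-0.8  -0.13  1.79 -0.01  1.5  -0.83]
turn [ 0.014  0.    -0.005] shift_cm now-axes [-0.23 19.93  1.18] target-axes [-0.34 19.94  0.91]
```

Emit:
servo_tool:
  commands: [0.014,0,-0.005,-0.2,3,0.9,0,0,0,0,0,3.5,0,0,0,0,0,0,3.5,0,0,0,0,0,0,3.5,0,0,0,0,0,0,2,0,0,0,0,0,0,1,0,0,0,0,0,0,0,0,0]

```text
t: 13.6
tool_pos: [0.4338, -0.3293, 0.0598]
tool_rot: [-1.223, 1.187, -1.179]
contact_force: [-0.1, 1.1, -3.6]
opening: 0.0183
```

```bash
python3 - <<'E'
from h import *
to(np.array([.437,-.331,.034]),tool(YAW-np.pi/2))
E
```

```text
t 13.6 pos [ 0.4338 -0.3293  0.0598] open 0.0183 F [-0.1  1.1 -3.6] q [-0.79  0.04  1.93  0.    1.18 -0.82]
turn [ 0.002 -0.001 -0.005] shift_cm now-axes [0.2  2.58 0.32] target-axes [0.18 2.58 0.31]
```

Emit:
servo_tool:
  commands: [0,0,0,0.1,0.8,0.2,0,0,0,0,0,0.8,0,0,0,0,0,0,0.5,0,0,0,0,0,0,0.3,0,0,0,0,0,0,0.2,0,0,0,0,0,0,0,0,0]

```text
t: 14.2
tool_pos: [0.4388, -0.3325, 0.0366]
tool_rot: [-1.224, 1.179, -1.186]
contact_force: [-1.0, -0.1, -3.6]
opening: 0.0183
```

```bash
python3 - <<'E'
from h import *
to(np.array([.437,-.331,.032]),tool(YAW-np.pi/2))
E
```

```text
t 14.2 pos [ 0.4388 -0.3325  0.0366] open 0.0183 F [-1.  -0.1 -3.6] q [-0.78  0.08  1.93  0.    1.13 -0.82]
turn [-0.004 -0.     0.001] shift_cm now-axes [-0.16  0.46 -0.18] target-axes [-0.16  0.46 -0.18]
```

Emit:
servo_tool:
  commands: [0,0,0,-0.1,0.3,-0.1,0,0,0,0,0,0.3,0,0,0,0,0,0,0.2,0,0]

```text
t: 14.5
tool_pos: [0.4383, -0.3321, 0.0319]
tool_rot: [-1.224, 1.18, -1.185]
contact_force: [-8.5, 7.1, 19.2]
opening: 0.0186
```

Emit:
servo_tool:
  commands: [0,0,0,0,0,0,0.7,0,0,0,0,0,0,0.7,0,0,0,0,0,0,0.7,0,0,0,0,0,0,0.7,0,0,0,0,0,0,0.7,0,0,0,0,-2,0,0.7,0,0,0,0,-4,0,1,0,0,0,0,-4.5,0,1,0,0,0,0,-4.5,0,1,0,0,0,0,-4.5,0,1,0,0,0,0,0,0,1]

```text
t: 15.6
tool_pos: [0.4372, -0.3316, 0.2333]
tool_rot: [-1.224, 1.181, -1.184]
contact_force: [1.0, -0.6, 0.6]
opening: 0.0854
```

```bash
python3 - <<'E'
from h import *
to(np.array([.478,.336,.2]),tool(YAW-np.pi/2))
d=grab('side','s7');d=grab('top','t2')
E
```

```text
t 15.6 pos [ 0.4372 -0.3316  0.2333] open 0.0854 F [ 1.  -0.6  0.6] q [-0.79 -0.13  1.79  0.    1.48 -0.82]
turn [-0.003 -0.     0.   ] shift_cm now-axes [-66.57   3.34   6.45] target-axes [-66.57   3.33   6.48]
```

View pics/s7.png

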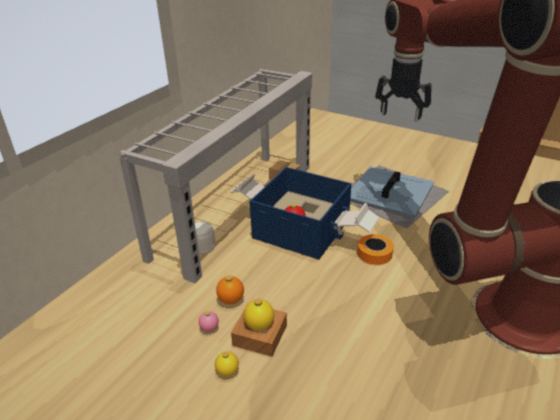

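View pics/t2.png

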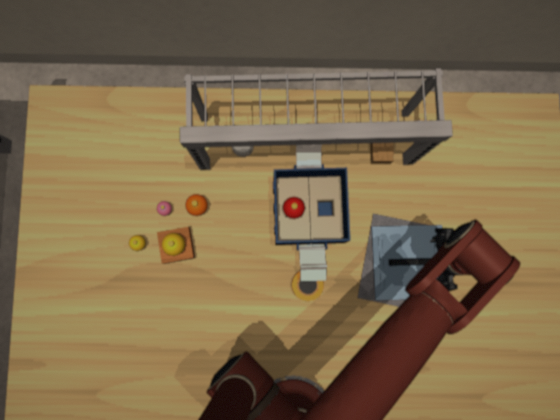

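The lid lies on the mat around (405,262). The red bauble is at (293,208) and the empty dimple at (325,208). I'll measure the pocket, the bauble and the lid.

```bash
python3 - <<'E'
from h import *
d=load('top0');d=load('top0');e=load('t2');f=e['frame'];hsv=cv2.cvtColor(f,cv2.COLOR_RGB2HSV);P=cloud(e)
# dark dimple
m=np.zeros(hsv.shape[:2],np.uint8);m[195:222,312:340]=(hsv[195:222,312:340,2]<110)
c=max(cv2.findContours(m,0,1)[0],key=cv2.contourArea);r=cv2.minAreaRect(c);print('dimple',r,onplane(e,*r[0],.045).round(4),onplane(e,*r[0],.03).round(4))
u,v=map(int,r[0]);print('depth pt',P[v,u].round(4),P[v-14,u].round(4),P[v+14,u].round(4))
m=((hsv[:,:,0]<6)|(hsv[:,:,0]>174))&(hsv[:,:,1]>180);m[:,:275]=0;m[:,315:]=0;m[:190]=0;m[230:]=0
c=max(cv2.findContours(m.astype(np.uint8),0,1)[0],key=cv2.contourArea);q,rr=cv2.minEnclosingCircle(c);print('red',q,rr,onplane(e,*q,.068).round(4))
# tote interior seam & tray: beige
m=(hsv[:,:,0]<25)&(hsv[:,:,2]>100);t=np.zeros_like(m);t[172:242,276:349]=m[172:242,276:349]
t=cv2.morphologyEx(t.astype(np.uint8),cv2.MORPH_CLOSE,np.ones((3,3)))
for c in cv2.findContours(t,0,1)[0]:
    if cv2.contourArea(c)>300:
        b=cv2.minAreaRect(c);print('tray',b,onplane(e,*b[0],.045).round(4))
L=(P[:,:,2]>.01)&(P[:,:,2]<.03);q=np.zeros_like(L);q[215:310,365:425]=L[215:310,365:425]
A=P[q];n=np.linalg.lstsq(np.c_[A[:,:2],np.ones(len(A))],A[:,2],rcond=None)[0];print('lid plane',n,np.median(A[:,2]),len(A))
cv2.imwrite('pics/t2c.png',cv2.resize(f[160:250,265:360],None,fx=6,fy=6)[:,:,::-1])
# gold with side+top by enclosing circles incl darker pixels
for tag,bx,zz in (('t2',(228,262,155,192),.063),('s7',(285,335,235,285),.063)):
    dd=load(tag);h=cv2.cvtColor(dd['frame'],cv2.COLOR_RGB2HSV);m=(h[:,:,0]>19)&(h[:,:,0]<36)&(h[:,:,1]>150)
    k=np.zeros_like(m);k[bx[0]:bx[1],bx[2]:bx[3]]=m[bx[0]:bx[1],bx[2]:bx[3]];k=cv2.morphologyEx(k.astype(np.uint8),cv2.MORPH_OPEN,np.ones((3,3)));k=cv2.morphologyEx(k,cv2.MORPH_CLOSE,np.ones((7,7)))
    c=max(cv2.findContours(k,0,1)[0],key=cv2.contourArea);q,r=cv2.minEnclosingCircle(c);x,y,w,hh=cv2.boundingRect(c);print(tag,q,r,(x,y,w,hh),onplane(dd,*q,zz).round(4),onplane(dd,x+w/2-.5,y+hh/2-.5,zz).round(4))
E
```

```text
dimple ((325.0, 207.5), (15.0, 16.0), 90.0) [ 0.5885 -0.0875  0.045 ] [ 0.5906 -0.0891  0.03  ]
depth pt [ 0.5957 -0.092   0.0041] [ 0.6289 -0.0866  0.0534] [ 0.5497 -0.0873  0.0465]
red (293.3018798828125, 207.26414489746094) 10.23280143737793 [0.5848 0.0037 0.068 ]
tray ((309.4807434082031, 207.86422729492188), (62.39560317993164, 63.66774368286133), 88.26429748535156) [ 0.5869 -0.0434  0.045 ]
lid plane [ 0.00026618 -0.00068347  0.01904374] 0.01944429625267885 3111
t2 (173.0, 243.88461303710938) 11.232514381408691 (162, 234, 22, 21) [0.4785 0.3364 0.063 ] [0.4782 0.3378 0.063 ]
s7 (258.4545593261719, 314.5454406738281) 15.63670825958252 (244, 300, 30, 31) [0.4775 0.3365 0.063 ] [0.4768 0.3375 0.063 ]
```

View pics/t2c.png

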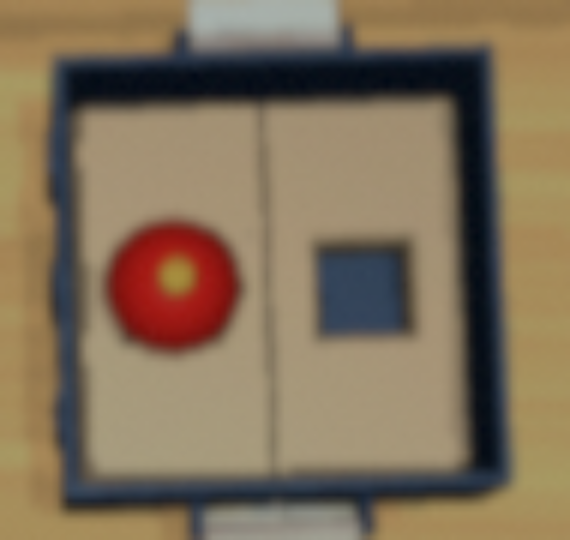

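Emit:
servo_tool:
  commands: [0,0,0,-3,0,0.3,1,0,0,0,-4.5,0,0.4,1,0,0,0,-4.5,0,0.4,1,0,0,0,-4.5,0,0.4,1,0,0,0,-4.5,0,0.4,1,0,0,0,-4.5,0,0.4,1,0,0,0,-4.5,0,0.4,1,0,0,0,-4.5,0,0.4,1,0,0,0,-4.5,0,0.4,1,0,0,0,-4.5,0,0.4,1,0,0,0,-4.5,0,0.4,1,0,0,0,-4.5,0,0.4,1,0,0,0,-4.5,0,0.4,1,0,0,0,-4.5,0,0.4,1,0,0,0,-4,0,0.4,1,0,0,0,0,0,0,1]

```text
t: 17.3
tool_pos: [0.456, 0.3523, 0.1946]
tool_rot: [-1.258, 1.236, -1.151]
contact_force: [-0.1, -0.5, -0.1]
opening: 0.0851
```

```bash
python3 - <<'E'
from h import *
to(np.array([.4775,.337,.15]),tool(YAW-np.pi/2))
E
```

```text
t 17.3 pos [0.456  0.3523 0.1946] open 0.0851 F [-0.1 -0.5 -0.1] q [ 0.51 -0.01  1.74  0.04  1.46  0.48]
turn [ 0.059 -0.007 -0.012] shift_cm now-axes [1.64 4.31 2.36] target-axes [1.6  4.46 2.09]
```

Emit:
servo_tool:
  commands: [0.059,-0.007,-0.012,1.6,1,2.1,1,0,0,0,0,2,0,1,0,0,0,0,1,0,1,0,0,0,0,0,0,1]

```text
t: 17.7
tool_pos: [0.4731, 0.3347, 0.143]
tool_rot: [-1.241, 1.184, -1.181]
contact_force: [0.9, 0.1, -0.1]
opening: 0.0854
```

```bash
python3 - <<'E'
from h import *
to(np.array([.4775,.337,.042]),tool(YAW-np.pi/2))
d=grab('side','s8');w=grab('wrist','w8')
p=monitor.get_obs()['tool_pos'];print('tcp px',proj(d,p))
cv2.imwrite('pics/s8c.png',cv2.resize(d['frame'][200:360,180:380],None,fx=4,fy=4,interpolation=2)[:600,:800,::-1])
E
```

```text
t 17.7 pos [0.4731 0.3347 0.143 ] open 0.0854 F [ 0.9  0.1 -0.1] q [ 0.49  0.02  1.79 -0.    1.34  0.45]
turn [0.01  0.003 0.008] shift_cm now-axes [-0.29 10.09  0.55] target-axes [-0.21 10.1   0.45]
tcp px [258.46329339 285.15080397]
```

View pics/s8c.png

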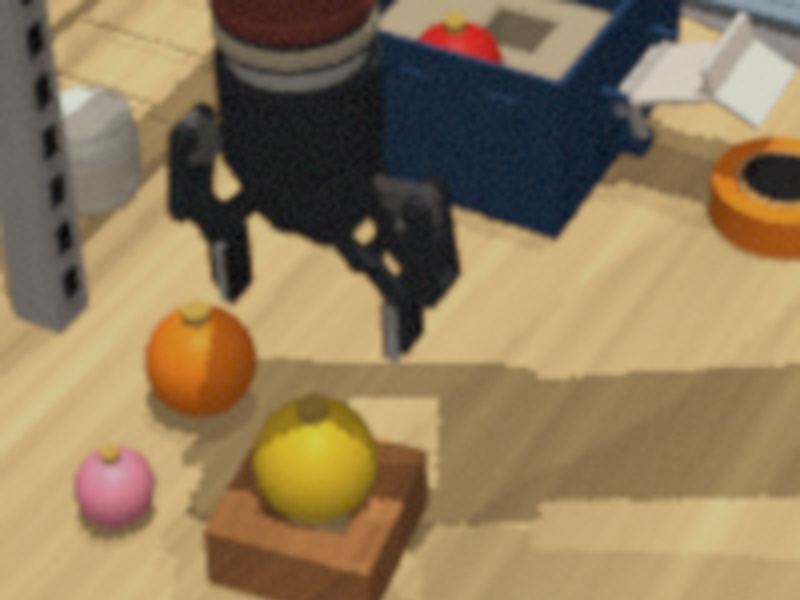

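View pics/w8.png

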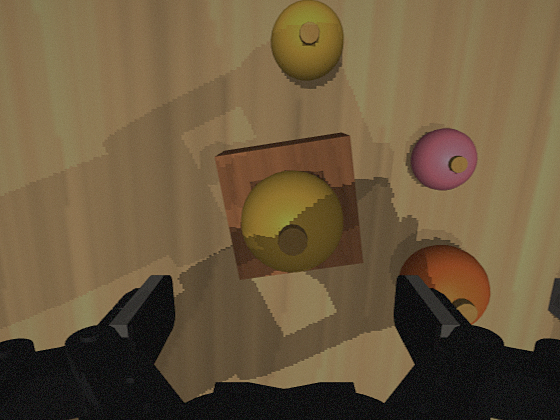

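Emit:
servo_tool:
  commands: [0.01,0,0.008,-0.2,2,0.4,1,0,0,0,0,3,0,1,0,0,0,0,2.5,0,1,0,0,0,0,1.5,0,1,0,0,0,0,0,0,1]
  grip_force: 20

```text
t: 18.3
tool_pos: [0.4831, 0.3392, 0.0595]
tool_rot: [-1.211, 1.174, -1.182]
contact_force: [-0.1, 0.3, -0.6]
opening: 0.0852
```

```bash
python3 - <<'E'
from h import *
to(np.array([.4778,.3368,.041]),tool(YAW-np.pi/2))
E
```

```text
t 18.3 pos [0.4831 0.3392 0.0595] open 0.0852 F [-0.1  0.3 -0.6] q [0.49 0.13 1.84 0.   1.16 0.45]
turn [-0.014  0.002 -0.007] shift_cm now-axes [ 0.23  1.84 -0.57] target-axes [ 0.22  1.85 -0.54]
```

Emit:
servo_tool:
  commands: [-0.014,0,-0.007,0.2,0.8,-0.5,1,0,0,0,0,0.7,0,1,0,0,0,0,0.2,0,1,0,0,0,0,0,0,1]

```text
t: 18.7
tool_pos: [0.4805, 0.3382, 0.0454]
tool_rot: [-1.221, 1.179, -1.182]
contact_force: [-0.1, 1.0, 0.8]
opening: 0.0852
```

```bash
python3 - <<'E'
from h import *
to(np.array([.4778,.3368,.041]),tool(YAW-np.pi/2))
d=grab('side','s9')
cv2.imwrite('pics/s9c.png',cv2.resize(d['frame'][240:360,180:330],None,fx=5,fy=5,interpolation=2)[:600,:800,::-1])
E
```

```text
t 18.7 pos [0.4805 0.3382 0.0454] open 0.0852 F [-0.1  1.   0.8] q [0.49 0.15 1.84 0.   1.15 0.45]
turn [-0.005  0.002 -0.002] shift_cm now-axes [ 0.13  0.44 -0.28] target-axes [ 0.13  0.44 -0.28]
```

View pics/s9c.png

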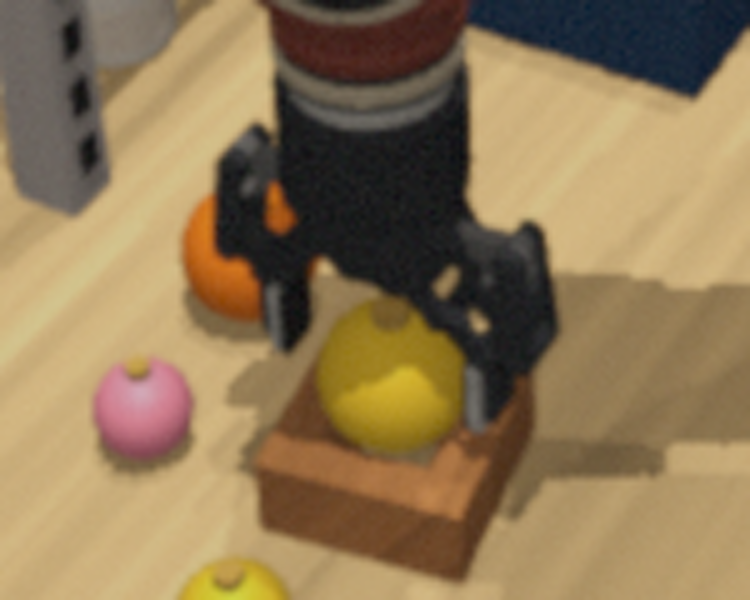

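The pad midpoint (382,355) is a little above the ball's centre (393,375), so I'll lower 5 mm and close gently.

Emit:
servo_tool:
  commands: [0,0,0,0.1,0.5,-0.2,1,0,0,0,0,0.3,-0.1,1,0,0,0,0,0.2,0,0.8,0,0,0,0,0,0,0.7,0,0,0,0,0,0,0.6,0,0,0,0,0,0,0.6,0,0,0,0,0,0,0.6,0,0,0,0,0,0,0.6]
  grip_force: 20

```text
t: 19.55
tool_pos: [0.4775, 0.3375, 0.0363]
tool_rot: [-1.221, 1.179, -1.181]
contact_force: [-0.8, -0.5, 0.2]
opening: 0.0628
```

```bash
python3 - <<'E'
from h import *
to(np.array([.4778,.3368,.041]),tool(YAW-np.pi/2))
d=grab('side','s10')
cv2.imwrite('pics/s10c.png',cv2.resize(d['frame'][240:360,180:330],None,fx=5,fy=5,interpolation=2)[:600,:800,::-1])
E
```

```text
t 19.6 pos [0.4775 0.3375 0.0363] open 0.0628 F [-0.8 -0.5  0.2] q [0.49 0.15 1.85 0.   1.13 0.45]
turn [-0.005  0.002 -0.003] shift_cm now-axes [ 0.07 -0.48  0.03] target-axes [ 0.07 -0.47  0.03]
```

View pics/s10c.png

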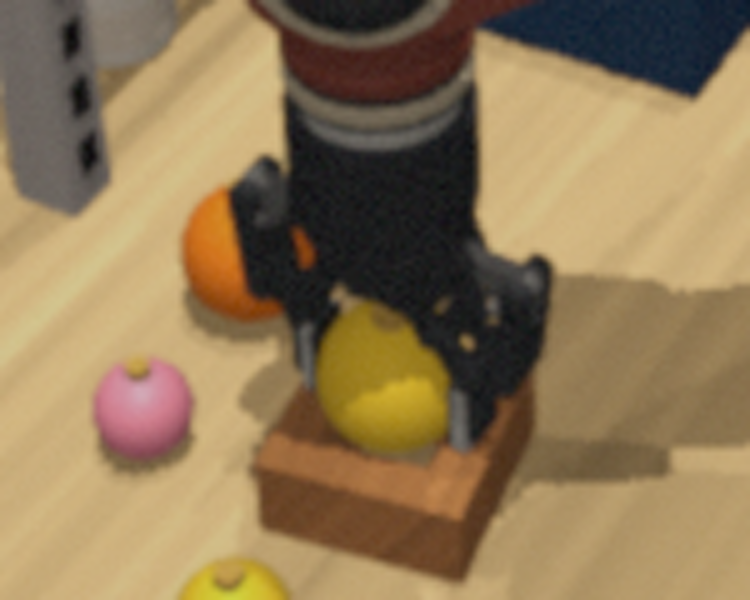

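Emit:
servo_tool:
  commands: [0,0,0,0,-1,0,0.6,0,0,0,0,-1,0,0.6,0,0,0,0,-2,0,0.6,0,0,0,0,-3,0,0.6,0,0,0,0,-4,0,0.6,0,0,0,0,-4,0,0.6,0,0,0,0,-3,0,0.6,0,0,0,0,-1,0,0.6]

```text
t: 20.4
tool_pos: [0.4761, 0.3362, 0.2365]
tool_rot: [-1.219, 1.178, -1.182]
contact_force: [0.7, 0.7, 0.6]
opening: 0.063
```

```bash
python3 - <<'E'
from h import *
to(np.array([.5875,-.0885,.2]),tool(YAW-np.pi/2))
d=grab('side','s11')
cv2.imwrite('pics/s11c.png',cv2.resize(d['frame'][150:350,180:380],None,fx=3,fy=3,interpolation=2)[:600,:800,::-1])
E
```

```text
t 20.4 pos [0.4761 0.3362 0.2365] open 0.063 F [0.7 0.7 0.6] q [ 0.49 -0.05  1.71 -0.    1.48  0.45]
turn [-0.007  0.002 -0.003] shift_cm now-axes [42.87  3.58  9.51] target-axes [42.84  3.65  9.61]
```

View pics/s11c.png

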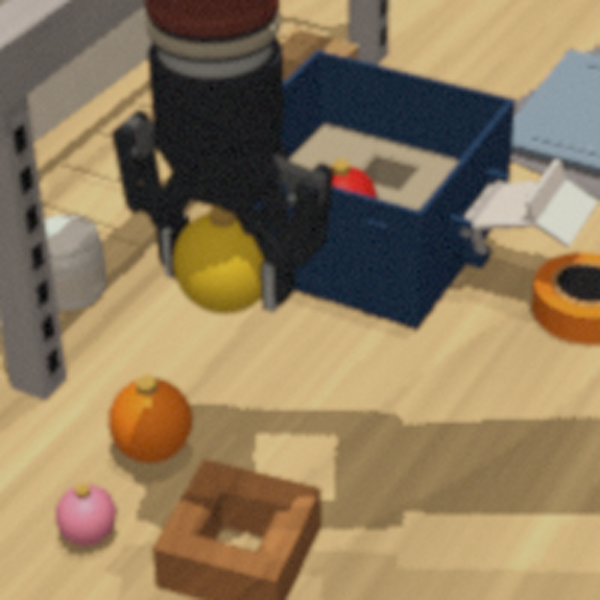

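The bauble is held cleanly at crop (220,262). I'll carry it over the tote.

Emit:
servo_tool:
  commands: [0,0,0,1,0,0.2,0.6,0,0,0,2,-0.1,0.5,0.6,0,0,0,3,-0.1,0.7,0.6,0,0,0,3.5,-0.1,0.8,0.6,0,0,0,3.5,-0.1,0.8,0.6,0,0,0,3.5,-0.1,0.8,0.6,0,0,0,3.5,-0.1,0.8,0.6,0,0,0,3.5,-0.1,0.8,0.6,0,0,0,3.5,-0.1,0.8,0.6,0,0,0,3.5,-0.1,0.8,0.6,0,0,0,3.5,-0.1,0.8,0.6,0,0,0,3.5,-0.1,0.8,0.6,0,0,0,2.5,0,0.5,0.6,0,0,0,1.2,0,0.3,0.6,0,0,0,0,0,0,0.6]

```text
t: 21.95
tool_pos: [0.5726, -0.0964, 0.2086]
tool_rot: [-1.26, 1.218, -1.158]
contact_force: [-0.1, -0.2, -1.5]
opening: 0.0627
```

```bash
python3 - <<'E'
from h import *
to(np.array([.5875,-.0885,.15]),tool(YAW-np.pi/2))
E
```

```text
t 21.9 pos [ 0.5726 -0.0964  0.2086] open 0.0627 F [-0.1 -0.2 -1.5] q [-0.29 -0.01  1.71 -0.01  1.48 -0.32]
turn [ 0.047  0.    -0.003] shift_cm now-axes [-0.72  5.78  1.79] target-axes [-0.74  5.86  1.52]
```

Emit:
servo_tool:
  commands: [0.045,0,-0.003,-0.7,0.3,1.5,0.6,0,0,0,0,0,0,0.6,0,0,0,0,0,0,0.6]

```text
t: 22.25
tool_pos: [0.5849, -0.0866, 0.2012]
tool_rot: [-1.231, 1.189, -1.176]
contact_force: [-0.5, 0.5, -0.7]
opening: 0.0627
```

```bash
python3 - <<'E'
from h import *
to(np.array([.5875,-.0885,.15]),tool(YAW-np.pi/2))
d=grab('wrist','w12');s=grab('side','s12')
cv2.imwrite('pics/s12c.png',cv2.resize(s['frame'][100:260,200:400],None,fx=3,fy=3,interpolation=2)[:,:,::-1])
E
```

```text
t 22.2 pos [ 0.5849 -0.0866  0.2012] open 0.0627 F [-0.5  0.5 -0.7] q [-0.27 -0.    1.72 -0.    1.43 -0.31]
turn [ 0.008  0.002 -0.003] shift_cm now-axes [0.21 5.12 0.29] target-axes [0.2  5.12 0.25]
```

View pics/w12.png

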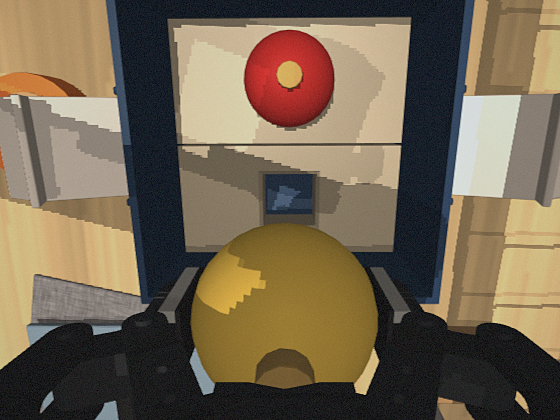

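View pics/s12c.png

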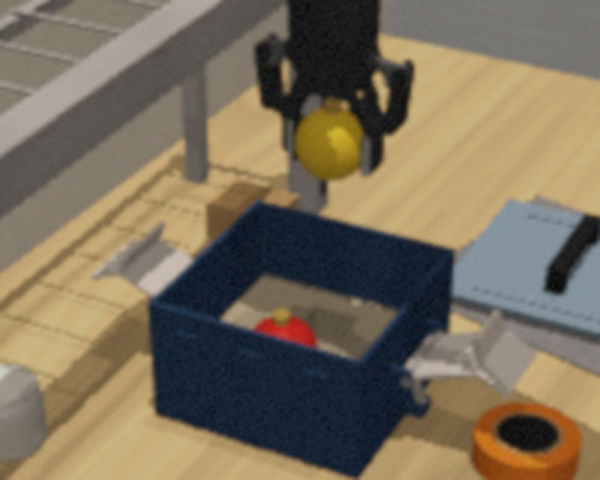

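The wrist view shows the whole dimple with its bevel, columns 263–318 and rows 171–226. I'll cross-check the pocket position from it.

```bash
python3 - <<'E'
from h import *
d=load('w12');print(onplane(d,290.5,198.5,.045).round(4), np.linalg.norm(onplane(d,263,198,.045)-onplane(d,318,198,.045)))
print('rows',np.linalg.norm(onplane(d,290,171,.045)-onplane(d,290,226,.045)))
h=cv2.cvtColor(d['frame'],cv2.COLOR_RGB2HSV);m=((h[:,:,0]<6)|(h[:,:,0]>174))&(h[:,:,1]>170);m[140:]=0;m[:,:230]=0
c=max(cv2.findContours(m.astype(np.uint8),0,1)[0],key=cv2.contourArea);q,r=cv2.minEnclosingCircle(c);print('red',q,r,onplane(d,*q,.068).round(4))
# tote rim inner/outer far corners at z .12
P=cloud(d);print(P[198,255].round(4),P[198,325].round(4),P[165,290].round(4))
E
```

```text
[ 0.5898 -0.0836  0.045 ] 0.04525984919831501
rows 0.0463337147926741
red (288.9804992675781, 77.96334075927734) 48.13157272338867 [0.5847 0.0074 0.068 ]
[ 0.5605 -0.0846  0.0438] [ 0.6182 -0.0822  0.0443] [ 0.5883 -0.0565  0.0421]
```

```bash
python3 - <<'E'
from h import *
from scipy.optimize import least_squares
d=load('w12');h=cv2.cvtColor(d['frame'],cv2.COLOR_RGB2HSV);P=cloud(d);T=d['cam_to_world']
def fit(m,r0,P):
    q=P[m.astype(bool)]
    g=np.median(q,0)-[0,0,.02]
    s=least_squares(lambda c:np.linalg.norm(q-c,axis=1)-.032,g,loss='soft_l1',f_scale=.002);print(r0,s.x.round(4),len(q),np.abs(s.fun).mean().round(4))
m=(h[:,:,0]>19)&(h[:,:,0]<36)&(h[:,:,1]>150);m[:235]=0;m[345:]=0;m[:,:205]=0;m[:,365:]=0;fit(m,'gold wrist',P)
m=((h[:,:,0]<6)|(h[:,:,0]>174))&(h[:,:,1]>170);m[140:]=0;m[:,:230]=0;m=cv2.erode(m.astype(np.uint8),np.ones((7,7)));fit(m,'red wrist',P)
s=load('s12');h=cv2.cvtColor(s['frame'],cv2.COLOR_RGB2HSV);P=cloud(s)
m=(h[:,:,0]>19)&(h[:,:,0]<36)&(h[:,:,1]>150);k=np.zeros_like(m);k[135:162,298:322]=m[135:162,298:322];fit(cv2.erode(k.astype(np.uint8),np.ones((3,3))),'gold side',P)
for t in ('s11','s7'):
    s=load(t);h=cv2.cvtColor(s['frame'],cv2.COLOR_RGB2HSV);P=cloud(s)
    m=((h[:,:,0]<6)|(h[:,:,0]>174))&(h[:,:,1]>180);k=np.zeros_like(m);k[200:225,280:310]=m[200:225,280:310];fit(cv2.erode(k.astype(np.uint8),np.ones((3,3))),'red side',P)
s=load('s7');cv2.imwrite('pics/s7c.png',cv2.resize(s['frame'][165:255,245:355],None,fx=7,fy=6.6,interpolation=2)[:,:,::-1])
e=load('t2');h=cv2.cvtColor(e['frame'],cv2.COLOR_RGB2HSV);P=cloud(e)
m=((h[:,:,0]<6)|(h[:,:,0]>174))&(h[:,:,1]>180);k=np.zeros_like(m);k[195:222,280:308]=m[195:222,280:308];fit(cv2.erode(k.astype(np.uint8),np.ones((3,3))),'red top',P)
o=monitor.get_obs();A=R.from_rotvec(o['tool_rot']).as_matrix();print('ball expected',o['tool_pos']-A[:,1]*.0267)
E
```

```text
gold wrist [ 0.5857 -0.0853  0.2259] 16532 0.0008
red wrist [0.5843 0.006  0.066 ] 4701 0.0015
gold side [ 0.5861 -0.0865  0.2283] 360 0.0051
red side [0.5805 0.0062 0.0661] 21 0.0012
red side [0.5839 0.0083 0.0685] 26 0.0007
red top [0.5834 0.0034 0.0682] 170 0.0099
ball expected [ 0.58531468 -0.08681048  0.22813821]
```

View pics/s7c.png

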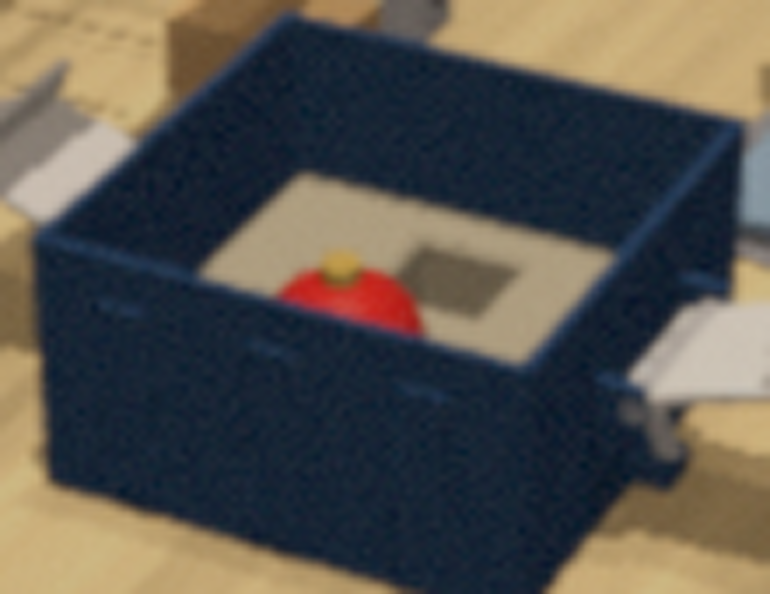

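```bash
python3 - <<'E'
from h import *
s=load('s7')
for x,y in [(425,243),(520,270),(478,318),(395,285),(455,279)]: print(onplane(s,245+x/7-.4,165+y/6.6-.4,.045).round(4))
to(np.array([.5880,-.0862,.15]),tool(YAW-np.pi/2))
E
```

```text
[ 0.6085 -0.1081  0.045 ]
[ 0.5657 -0.1082  0.045 ]
[ 0.5637 -0.0685  0.045 ]
[ 0.6035 -0.0741  0.045 ]
[ 0.585  -0.0896  0.045 ]
t 22.4 pos [ 0.5851 -0.0868  0.2014] open 0.0627 F [ 0.1  0.  -0.1] q [-0.27 -0.    1.72  0.    1.43 -0.31]
turn [ 0.007  0.001 -0.002] shift_cm now-axes [-0.03  5.14  0.33] target-axes [-0.04  5.14  0.29]
```

Emit:
servo_tool:
  commands: [0.007,0,0,0,2,0.3,0.6,0,0,0,0,3,0,0.6,0,0,0,0,3,0,0.6,0,0,0,0,2.5,0,0.6,0,0,0,0,1.5,0,0.6,0,0,0,0,0,0,0.6]

```text
t: 22.95
tool_pos: [0.5897, -0.085, 0.0821]
tool_rot: [-1.225, 1.175, -1.181]
contact_force: [-0.1, -0.6, -0.3]
opening: 0.063
```

```bash
python3 - <<'E'
from h import *
to(np.array([.5880,-.0867,.0413]),tool(YAW-np.pi/2))
E
```

```text
t 22.9 pos [ 0.5897 -0.085   0.0821] open 0.063 F [-0.1 -0.6 -0.3] q [-0.27  0.12  1.8   0.    1.21 -0.31]
turn [-0.005  0.005  0.   ] shift_cm now-axes [ 0.16  4.08 -0.2 ] target-axes [ 0.16  4.08 -0.18]
```

Emit:
servo_tool:
  commands: [-0.005,0,0,0.15,0.8,-0.15,0.6,0,0,0,0,0.8,0,0.6,0,0,0,0,0.7,0,0.6,0,0,0,0,0.3,0,0.6,0,0,0,0,0,0,0.6]

```text
t: 23.45
tool_pos: [0.5912, -0.0874, 0.0587]
tool_rot: [-1.226, 1.173, -1.183]
contact_force: [0.2, -0.9, 0.4]
opening: 0.063
```

```bash
python3 - <<'E'
from h import *
to(np.array([.5880,-.0867,.0413]),tool(YAW-np.pi/2))
d=grab('wrist','w13');h=cv2.cvtColor(d['frame'],cv2.COLOR_RGB2HSV)
E
```

```text
t 23.4 pos [ 0.5912 -0.0874  0.0587] open 0.063 F [ 0.2 -0.9  0.4] q [-0.27  0.15  1.81 -0.    1.17 -0.31]
turn [-0.006  0.006  0.002] shift_cm now-axes [-0.09  1.73 -0.33] target-axes [-0.08  1.74 -0.32]
```

View pics/w13.png

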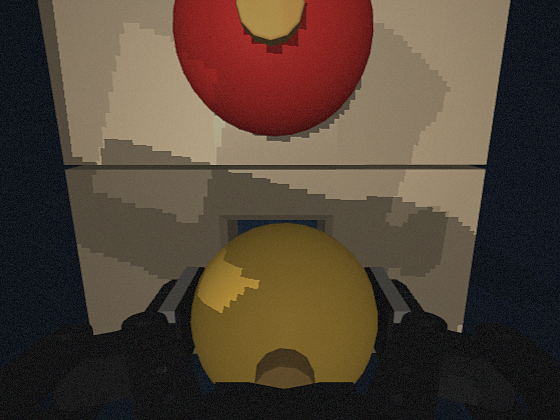

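```bash
python3 - <<'E'
from h import *
d=load('w13')
a=onplane(d,220,216,.045);b=onplane(d,333,216,.045);print(a.round(4),b.round(4),np.linalg.norm(a-b)); m=(a+b)/2
ye=np.array([-np.sin(YAW),np.cos(YAW),0]);print('pocket from edge',(m-.022*ye).round(4))
for c in (200,350): 
    s=onplane(d,c,166.5,.045);print('seam',s.round(4),(s-.046*ye).round(4))
h=cv2.cvtColor(d['frame'],cv2.COLOR_RGB2HSV);P=cloud(d);q=(h[:,:,0]>19)&(h[:,:,0]<36)&(h[:,:,1]>150);q[:235]=0;q[345:]=0;q[:,:205]=0;q[:,365:]=0
from scipy.optimize import least_squares
q=P[q];s=least_squares(lambda c:np.linalg.norm(q-c,axis=1)-.032,np.median(q,0)-[0,0,.02],loss='soft_l1',f_scale=.002);print('gold',s.x.round(4))
E
```

```text
[ 0.5632 -0.062   0.045 ] [ 0.6122 -0.06    0.045 ] 0.049021124725517826
pocket from edge [ 0.5885 -0.083   0.045 ]
seam [ 0.555  -0.0409  0.045 ] [ 0.5567 -0.0868  0.045 ]
seam [ 0.6177 -0.0383  0.045 ] [ 0.6193 -0.0843  0.045 ]
gold [ 0.5916 -0.086   0.0834]
```

Relative to the bauble, the wrist view puts the pocket 3 mm nearer the robot and within 1 mm in y. I'll correct that and ease it down.

Emit:
servo_tool:
  commands: [-0.006,0.006,0,0,0.4,-0.3,0.6,0,0,0,0,0.4,0,0.6,0,0,0,0,0.3,0,0.6,0,0,0,0,0,0,0.6]

```text
t: 23.9
tool_pos: [0.5888, -0.0878, 0.0481]
tool_rot: [-1.227, 1.181, -1.186]
contact_force: [0.3, 0.0, -0.9]
opening: 0.063
```

```bash
python3 - <<'E'
from h import *
to(np.array([.5882,-.087,.0413]),tool(YAW-np.pi/2))
E
```

```text
t 23.9 pos [ 0.5888 -0.0878  0.0481] open 0.063 F [ 0.3  0.  -0.9] q [-0.27  0.16  1.82 -0.    1.16 -0.31]
turn [-0.002 -0.001  0.003] shift_cm now-axes [-0.08  0.68 -0.06] target-axes [-0.08  0.68 -0.05]
```

Emit:
servo_tool:
  commands: [0,0,0,-0.1,0.2,0,0.6,0,0,0,0,0.2,0,0.6,0,0,0,0,0,0,0.6]

```text
t: 24.2
tool_pos: [0.5888, -0.0867, 0.0437]
tool_rot: [-1.226, 1.181, -1.186]
contact_force: [-0.0, -1.1, -0.2]
opening: 0.0627
```

Emit:
servo_tool:
  commands: [0,0,0,0,0.1,0,0.6,0,0,0,0,0.1,0,0.6]

```text
t: 24.4
tool_pos: [0.5891, -0.0868, 0.0421]
tool_rot: [-1.226, 1.18, -1.187]
contact_force: [-1.3, 0.5, 3.4]
opening: 0.0629
```

Emit:
servo_tool:
  commands: [0,0,0,0,0.05,0,0.6,0,0,0,0,0,0,0.6]

```text
t: 24.6
tool_pos: [0.5892, -0.0869, 0.0423]
tool_rot: [-1.227, 1.18, -1.186]
contact_force: [-1.4, 0.1, 0.4]
opening: 0.0632
```

Emit:
servo_tool:
  commands: [0,0,0,0,0.15,0,0.6]

```text
t: 24.7
tool_pos: [0.5894, -0.087, 0.0418]
tool_rot: [-1.227, 1.18, -1.187]
contact_force: [-5.3, 0.1, 11.1]
opening: 0.063
```

Emit:
servo_tool:
  commands: [0,0,0,0,0.15,0,0.6]

```text
t: 24.8
tool_pos: [0.5895, -0.0871, 0.0417]
tool_rot: [-1.227, 1.18, -1.186]
contact_force: [-7.4, 1.4, 11.6]
opening: 0.0629
```

Seated, and the side force says it's a little too far in +x. I'll relieve that first.

Emit:
servo_tool:
  commands: [0,0,0,0,-0.05,-0.1,0.6,0,0,0,0,0,-0.1,0.6]

```text
t: 25.0
tool_pos: [0.588, -0.0873, 0.0425]
tool_rot: [-1.226, 1.179, -1.187]
contact_force: [-0.6, -0.2, -0.7]
opening: 0.0631
```

Emit:
servo_tool:
  commands: [0,0,0,0,0,0,0.6]

```text
t: 25.1
tool_pos: [0.5878, -0.0873, 0.0421]
tool_rot: [-1.226, 1.179, -1.187]
contact_force: [1.1, -0.0, -0.5]
opening: 0.063
```

Emit:
servo_tool:
  commands: [0,0,0,0,0.1,0,0.6]

```text
t: 25.2
tool_pos: [0.5879, -0.0874, 0.0412]
tool_rot: [-1.226, 1.179, -1.188]
contact_force: [-1.4, -0.5, 5.6]
opening: 0.0628
```

Emit:
servo_tool:
  commands: [0,0,0,0,0.05,0,0.6]

```text
t: 25.3
tool_pos: [0.588, -0.0875, 0.0411]
tool_rot: [-1.226, 1.179, -1.188]
contact_force: [-2.3, -0.3, 6.0]
opening: 0.0633
```

Emit:
servo_tool:
  commands: [0,0,0,0,0,0,0.76,0,0,0,0,0,0,0.8,0,0,0,0,0,0,0.9,0,0,0,0,0,0,1,0,0,0,0,0,0,1,0,0,0,0,0,0,1]

```text
t: 25.9
tool_pos: [0.5876, -0.0872, 0.0398]
tool_rot: [-1.227, 1.18, -1.187]
contact_force: [-0.7, -0.1, -0.3]
opening: 0.0855
```

```bash
python3 - <<'E'
from h import *
to(np.array([.5882,-.087,.0413]),tool(YAW-np.pi/2))
d=grab('wrist','w14')
E
```

```text
t 25.9 pos [ 0.5876 -0.0872  0.0398] open 0.0855 F [-0.7 -0.1 -0.3] q [-0.27  0.17  1.83 -0.    1.14 -0.31]
turn [-0.002 -0.001  0.004] shift_cm now-axes [-0.02 -0.15  0.06] target-axes [-0.02 -0.15  0.06]
```

View pics/w14.png

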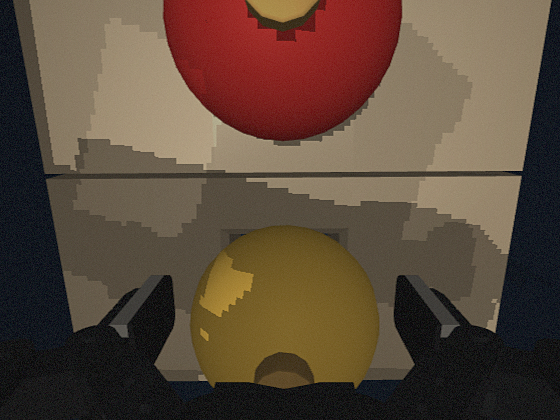

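The gold bauble sits centred in the pocket and both pads are clear of it. I'll rise straight up and move off to the robot's side.

Emit:
servo_tool:
  commands: [0,0,0,0,-1,0,1,0,0,0,0,-2,0,1,0,0,0,0,-3.5,0,1,0,0,0,0,-4.5,0,1,0,0,0,0,-4.5,0,1,0,0,0,0,-4.5,0,1,0,0,0,0,0,-4.5,1,0,0,0,1,0,-4.5,1,0,0,0,3,0,-4,1,0,0,0,4.5,0,-2,1,0,0,0,4.5,0,0,1,0,0,0,4.5,0,0,1,0,0,0,4.5,0,0,1,0,0,0,4.5,0,0,1,0,0,0,4.5,0,0,1,0,0,0,4.5,0,0,1,0,0,0,4,0,0,1,0,0,0,0,0,0,1,0,0,0,0,0,0,1]

```text
t: 27.85
tool_pos: [0.4474, -0.5017, 0.2704]
tool_rot: [-1.224, 1.157, -1.203]
contact_force: [-0.5, -0.3, -0.6]
opening: 0.0852
```

```bash
python3 - <<'E'
from h import *
from scipy.optimize import least_squares
to(np.array([.44,-.4,.25]),tool(YAW-np.pi/2))
t=grab('top','t9');s=grab('side','s19')
h=cv2.cvtColor(t['frame'],cv2.COLOR_RGB2HSV);P=cloud(t)
for n,m,bx in (('gold',(h[:,:,0]>19)&(h[:,:,0]<36)&(h[:,:,1]>150),(190,225,310,345)),('red',((h[:,:,0]<6)|(h[:,:,0]>174))&(h[:,:,1]>180),(190,225,278,308))):
    k=np.zeros(m.shape,np.uint8);k[bx[0]:bx[1],bx[2]:bx[3]]=m[bx[0]:bx[1],bx[2]:bx[3]]
    c=max(cv2.findContours(k,0,1)[0],key=cv2.contourArea);q,r=cv2.minEnclosingCircle(c);pk=P[int(q[1])-3:int(q[1])+4,int(q[0])-3:int(q[0])+4,2];print(n,q,r,onplane(t,*q,.068).round(4),'top z',pk.max().round(4))
L=(P[:,:,2]>.01)&(P[:,:,2]<.03);q=np.zeros_like(L);q[215:310,365:425]=L[215:310,365:425];A=P[q];print('lid plane',np.linalg.lstsq(np.c_[A[:,:2],np.ones(len(A))],A[:,2],rcond=None)[0].round(4))
cv2.imwrite('pics/s19c.png',cv2.resize(s['frame'][120:280,200:460],None,fx=3,fy=3,interpolation=2)[:,:,::-1])
E
```

```text
t 27.9 pos [ 0.4474 -0.5017  0.2704] open 0.0852 F [-0.5 -0.3 -0.6] q [-0.96  0.13  1.47  0.01  1.52 -1.  ]
turn [-0.021  0.003  0.017] shift_cm now-axes [-10.22   1.86  -0.39] target-axes [-10.19   2.04  -0.37]
gold (326.2811279296875, 206.33261108398438) 10.7041015625 [ 0.5887 -0.0886  0.068 ] top z 0.1147
red (293.5, 207.5) 10.12432861328125 [0.5841 0.0032 0.068 ] top z 0.1123
lid plane [0.0027 0.0022 0.0188]
```

View pics/t9.png

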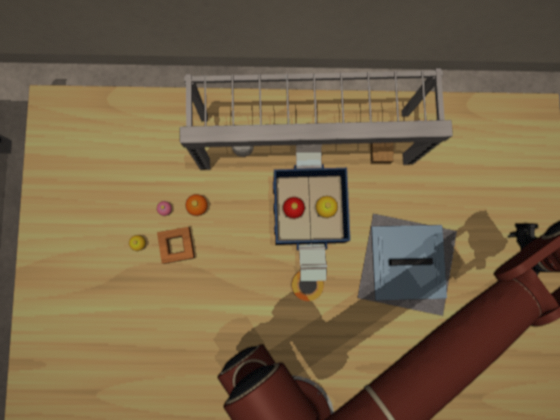

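View pics/s19c.png

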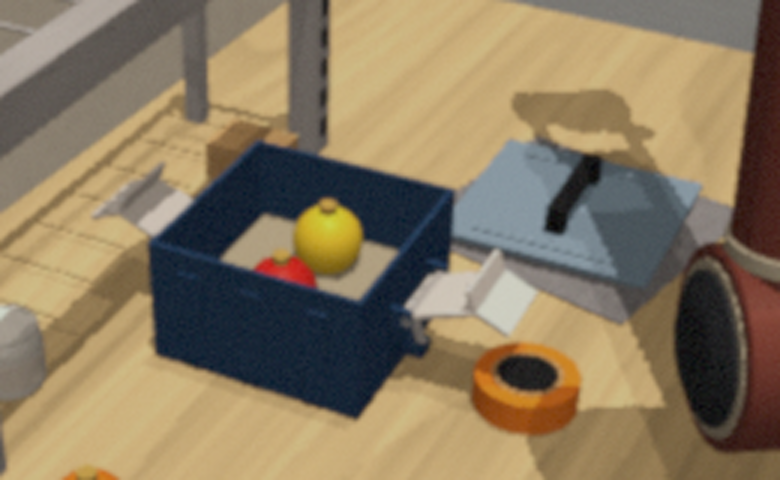

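```bash
python3 - <<'E'
from h import *
print(ticket.finish_job())
E
```

```text
the job is handed in; nothing more can be done
None
```

I flipped both clips open, laid the lid on the mat, set the gold bauble in the empty pocket and handed the job in at about 28 s. The job gives no verdict, so what follows is from my own last checks.

- **Clips:** both lie open in the final side and top views. I judged this by eye and did not measure the angles.
- **Lid:** it lies right way up with a fitted tilt of about 0.003 rad, and its plate height matches resting on the mat. By the release position it is within about 5 mm of the mat's centre.
- **Gold bauble:** it sits 92 mm from the red one, as specified, at about the same height (2 mm difference, within depth noise). It looks centred in the pocket.
- **Everything else:** the red bauble moved less than 1 mm by measurement. The tape, tin and carton look unmoved. The gripper is open and away from everything.

**Checks that disagreed:**
- The cameras differed by up to about 6 mm on the pocket's y position. I used the wrist view relative to the held bauble.
- My first lowering was 1–2 mm off in x and reached about 14 N at the wrist, just under the 15 N tray limit. I eased off, re-centred and set it down at about 6 N.

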